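# Clear the bioreactor bench: hang the jugs, nest the cups

### The arm

A 7-joint arm with a two-finger parallel gripper is mounted at the origin on the work surface. World frame = base frame: x ahead of the robot, y to its left, z up, the work surface at z = 0. Lengths are in mm, angles in rad, forces in N, time in s.
With the tool pointing down it reaches from about 400 to 850 mm from the base axis. Payload 4.4 kg.
Tool frame: the origin (TCP) lies between the finger pads; the fingertips stand 8 mm ahead of it and the grasp point (between the pads) lies 11 mm behind it; z points along the fingers, y is the line along which they close (so a half turn about z gives the same grasp; the last joint's range is limited). The gripper opens to 94 mm and grips with 3 to 60 N. Pads are 16 mm wide; open, the fingers measure 119 mm over their backs; the gripper's body (75 mm by 177 mm) begins 78 mm behind the grasp point.
Start: joints at [-1.372, 0.628, 0.038, 1.517, -0.027, 0.996, -0.02], TCP at [170.09, 627.365, 213.478] pointing down, gripper open.
Joint ranges: [-3.06, 3.06], [-0.37, 2.12], [-1.25, 1.32], [0.18, 2.47], [-1.1, 4.24], [0.23, 1.98], [-2.94, 2.94]. Speed limits (rad/s): [2.57, 2.57, 3.14, 3.14, 3.14, 3.14, 3.14].

### API

Orientations are given as a rotation vector (axis times angle).
In Python, from rig import * gives the robot as it stands.
- The arm moves only by the shell command python3 -m jog 'ROWS'. ROWS is JSON, a list of rows, each an object with "gripper": the closure, from 0 (fully open) to 1 (shut); "xyz": the shift along the tool's x, y, z in units of 0.15 m (1.0 is 0.15 m), a list of three; "roll": the turn about the tool's z in units of 180 degrees (1.0 is 180 degrees). In form: [{"gripper": gripper, "xyz": [dx, dy, dz], "roll": roll}, ...]. A call has exactly 8 rows; each row is the pose to reach, as a shift and turn from the pose commanded when the call began, along the tool's axes at that moment, turning the shorter way round; what a row does not reach only later rows make up. A row lasts 1/12 s, in which the tool goes at most 41.7 mm and 7.16 degrees, less where a joint would pass 70% of its speed; a pose out of reach is approached as far as the arm can. A call with a number of a shift or a turn outside -1 to 1 is refused whole. A call with a gripper value outside its range is refused whole. The fingers move at their own pace and stop on an object; the grip force is fixed at half the most. Time passes only in rows, so rows that repeat a pose let the fingers close, or fill a call up. It gives the time, the measured TCP pose, the force, the opening and the grip force at its end, in the units of the state.
- get_state(): the state, without advancing time (a new reading comes with each control period).
- snapshot(name): name is "scene" or "top" or "wrist"; returns a dict with "pixels" (384x512x3 uint8, red, green, blue), "range_z" (384x512 float32, mm along the optical axis (not along the pixel's ray), 0 where there is no reading), "mtx" (3x3 intrinsics, pixels), "R" (3x3) and "t" (3): a world point X has camera coordinates R X + t. Camera axes: x right, y down, z forward; pixel columns grow to the right and rows downward; lengths in mm; the calibration is good to about 2 mm. A picture is of the moment at which its call begins.
- job_done(): hands the job in; it is judged then, once.
The state is a dict: "time": time; "qpos": joint angles; "dq": joint speeds; "joint_efforts": joint torques, N m; "ee_pos": TCP position; "eef_rot": TCP orientation; "force": force on the tool from outside, world axes, zero at the start; "moment": the same for the moment, N m; "grip_width": finger opening in mm; "grasp_force": force on a finger pad.
Only numpy, scipy, OpenCV 4.12 (cv2) and the standard library are available. Lean on these libraries where they do the work, as an engineer would, in place of code of your own. Each camera call takes 0.05 s, during which the arm holds its last target. There are 200 camera calls.

### The job

Clear up after sampling: hang the two steel jugs by their handles on the stand, one on each of its two prongs, and nest all the steel cups upright, one inside another and fully home, in a single stack in the middle of the round rubber mat, where one of the jugs is standing now. There may be four to six cups; leave the bottles where they are.

Things in the scene. Friction and masses are not known exactly. Their poses are not given: they have to be found in the camera images.
- cup1: (mm) loose plain steel cup, 90 g, all alike, height 75: a cone of outer radius 18.5 at the foot, 25.5 at 46 up (wall 2.5), then a collar up to the rim, outer radius 31 to 32, inner 27 to 28. Nested, its collar rests on the rim below: each cup stands 29 above the one under it, with 2 of side play. Origin: centre of the underside, z to the mouth. Upright at the start; may be absent (None)
- cup2: (mm) loose plain steel cup, 90 g, all alike, height 75: a cone of outer radius 18.5 at the foot, 25.5 at 46 up (wall 2.5), then a collar up to the rim, outer radius 31 to 32, inner 27 to 28. Nested, its collar rests on the rim below: each cup stands 29 above the one under it, with 2 of side play. Origin: centre of the underside, z to the mouth. Upright at the start; may be absent (None)
- cup3: (mm) loose plain steel cup, 90 g, all alike, height 75: a cone of outer radius 18.5 at the foot, 25.5 at 46 up (wall 2.5), then a collar up to the rim, outer radius 31 to 32, inner 27 to 28. Nested, its collar rests on the rim below: each cup stands 29 above the one under it, with 2 of side play. Origin: centre of the underside, z to the mouth. Upright at the start; may be absent (None)
- cup4: (mm) loose plain steel cup, 90 g, all alike, height 75: a cone of outer radius 18.5 at the foot, 25.5 at 46 up (wall 2.5), then a collar up to the rim, outer radius 31 to 32, inner 27 to 28. Nested, its collar rests on the rim below: each cup stands 29 above the one under it, with 2 of side play. Origin: centre of the underside, z to the mouth. Upright at the start; may be absent (None)
- cup5: (mm) loose plain steel cup, 90 g, all alike, height 75: a cone of outer radius 18.5 at the foot, 25.5 at 46 up (wall 2.5), then a collar up to the rim, outer radius 31 to 32, inner 27 to 28. Nested, its collar rests on the rim below: each cup stands 29 above the one under it, with 2 of side play. Origin: centre of the underside, z to the mouth. Upright at the start; may be absent (None)
- cup6: (mm) loose plain steel cup, 90 g, all alike, height 75: a cone of outer radius 18.5 at the foot, 25.5 at 46 up (wall 2.5), then a collar up to the rim, outer radius 31 to 32, inner 27 to 28. Nested, its collar rests on the rim below: each cup stands 29 above the one under it, with 2 of side play. Origin: centre of the underside, z to the mouth. Upright at the start; may be absent (None)
- jug1: (mm) loose steel jug, 150 g, height 90, outer radius 32. Square handle at its +y side of bar of radius 4: upper bar 78 up, lower bar 22 up, outer bar 70 from the axis; its window, open along the jug's x, reaches 32 to 66 from the axis and 26 to 74 up. Origin: centre of the underside, z up. Starts upright on the mat
- jug2: (mm) loose steel jug, 150 g, height 90, outer radius 32. Square handle at its +y side of bar of radius 4: upper bar 78 up, lower bar 22 up, outer bar 70 from the axis; its window, open along the jug's x, reaches 32 to 66 from the axis and 26 to 74 up. Origin: centre of the underside, z up. Starts upright on the bench left of the mat
- jug1_eye (a point): centre of the window in jug1's handle, at (0, 49, 50) mm in the jug's frame
- jug2_eye (a point): centre of the window in jug2's handle, at (0, 49, 50) mm in the jug's frame
- mat: round black rubber mat, radius 50 mm, 4 mm thick, fixed. Origin: centre of its underside
- stand: (mm) fixed stand; post 255 high at x = +30, y = 0, cross bar along y at x = +30, 235 up, 100 to either side. Two prongs of radius 4 run level from it to -x (to the robot) at y = +80 and -80, axis 235 up, to x = -108, then turn up to a tip at x = -123, top 256 up. Origin: on the bench, 30 before the post; x away from the robot, z up
- hook_left (a point): point on the axis of the stand's +y prong, at (-75, 80, 235) mm in the stand's frame, a good place for a handle to hang
- hook_right (a point): point on the axis of the stand's -y prong, at (-75, -80, 235) mm in the stand's frame
- reagent: glass bottle with a blue cap, bystander, loose, radius 35 mm, height 150 mm; origin under its centre
- buffer: small glass bottle with a blue cap, bystander, loose, radius 28 mm, height 110 mm; origin under its centre
Mind the look-alikes: they are no part of the job. Leave any purple or red look-alike of the cup6 alone.

How it is judged:
By the outcome, as a careful person would: the job done as asked, in the order asked, and still so for the second after the job is handed in, with the robot touching nothing.
Of cup1, cup2, cup3, cup4, cup5, cup6 only 4 to 6 are there at a start; the rules pass over those that are not, and their reading is None.
At some moment in a run one of jug1, jug2 may be knocked a few centimetres aside while the robot is not near it.
Once in a run the grip may slacken for a moment while it holds something.
It also fails if it takes over 208 s, if anything falls off the work surface, if the arm or the gripper's body presses on something with over 40 N, if the wrist force passes 120 N, or if a joint passes its speed limit or range.

## Working session

There is one attempt and no reset: what is moved stays moved. The work goes in short steps, Python scripts to look and compute and a shell command to move; the robot and the scene stay as the last step left them, time stands still between calls to the robot, and variables do not carry over. Pictures are saved under pics/ and viewed, at most 14 in all, crops included, and the job is handed in when it is done.

```bash
ls; mkdir -p pics; python3 - <<'E'
from rig import *
import cv2,numpy as np
s=get_state();print({k:np.round(v,3) for k,v in s.items()})
for n in ["scene","top"]:
    d=snapshot(n);np.savez(f"pics/{n}0.npz",**d)
    print(n,d["mtx"].round(1).tolist(),d["R"].round(3).tolist(),d["t"].round(1).tolist())
    cv2.imwrite(f"pics/{n}0.png",cv2.resize(d["pixels"][:,:,::-1],(800,600)))
E
```

```text
pics
{'time': np.float64(0.0), 'qpos': array([-1.372,  0.629,  0.038,  1.518, -0.027,  0.996, -0.02 ]), 'dq': array([-0.   ,  0.   ,  0.001,  0.   ,  0.   , -0.001,  0.002]), 'joint_efforts': array([ 0.0000e+00, -5.4973e+01,  1.1440e+00, -1.8664e+01, -5.2000e-02,
        2.4000e-02,  0.0000e+00]), 'ee_pos': array([169.927, 626.735, 212.588]), 'eef_rot': array([-4.150e-01, -3.114e+00,  3.000e-03]), 'force': array([ 0.189,  0.772, -0.525]), 'moment': array([0.026, 0.013, 0.002]), 'grasp_force': np.float64(0.0), 'grip_width': np.float64(94.093)}
scene [[412.0, 0.0, 259.6], [0.0, 412.0, 194.7], [0.0, 0.0, 1.0]] [[0.537, 0.844, 0.012], [0.732, -0.459, -0.504], [-0.419, 0.279, -0.864]] [-326.7, -333.9, 1565.0]
top [[479.0, 0.0, 248.9], [0.0, 479.0, 186.2], [0.0, 0.0, 1.0]] [[0.013, -1.0, 0.007], [-0.998, -0.013, -0.06], [0.061, -0.006, -0.998]] [1.1, 604.1, 1650.3]
```

View pics/scene0.png

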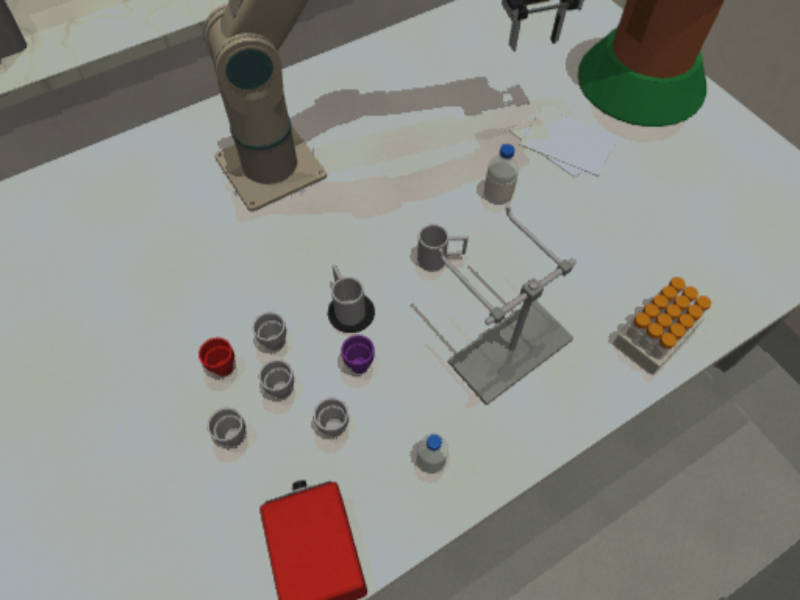

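View pics/top0.png

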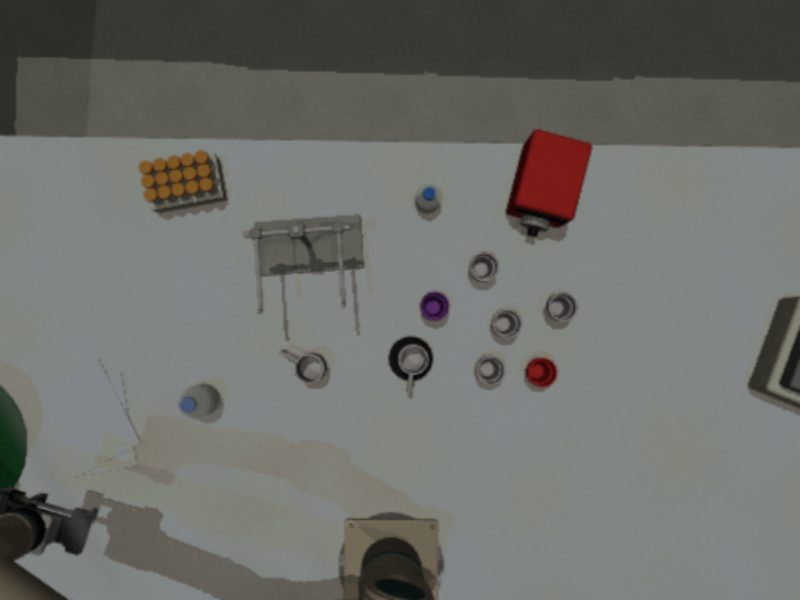

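Scene view shows 4 steel cups (about (270,330), (277,380), (228,427), (331,417)), the purple cup at (357,354), the red cup at (217,357), jug1 on the mat at (348,300), jug2 at (433,248) and the stand at (515,330). The top view agrees: mat and jug1 at (412,357) with its handle toward the robot, jug2 at (312,368) with its handle to the upper left.

```bash
cat > h.py <<'E'
from rig import *
import cv2,numpy as np
from scipy.spatial.transform import Rotation as Ro
from scipy.optimize import least_squares
def pts(d):
    z=d["range_z"].astype(float);v,u=np.indices(z.shape);K=d["mtx"]
    c=np.stack([(u-K[0,2])/K[0,0]*z,(v-K[1,2])/K[1,1]*z,z],-1)
    p=(c-d["t"])@d["R"];p[z<=0]=np.nan
    return p
def ray(d,u,v,h):
    r=d["R"].T@np.linalg.inv(d["mtx"])@[u,v,1];o=-d["R"].T@d["t"]
    return o+r*(h-o[2])/r[2]
def circ(q,r=None):
    f=lambda a:np.hypot(q[:,0]-a[0],q[:,1]-a[1])-(a[2] if r is None else r)
    a0=[*np.median(q[:,:2],0),30.]
    return least_squares(f,a0,loss="soft_l1").x
def blobs(d,lo=15,minpx=12):
    p=pts(d);m=(p[...,2]>lo)&(p[...,2]<300)&(p[...,0]>250)&(p[...,0]<1000)&(abs(p[...,1])<600)
    n,l,s,c=cv2.connectedComponentsWithStats(m.astype(np.uint8))
    return p,[(l==i) for i in range(1,n) if s[i,4]>=minpx],c[1:]
def tool():
    s=get_state();return np.array(s["ee_pos"]),Ro.from_rotvec(s["eef_rot"]).as_matrix()
def go(x,y,z,yaw=None):
    """yaw: angle (deg) of the tool y axis in world, modulo 180"""
    p,R=tool();d=R.T@(np.array([x,y,z])-p)/150
    cur=np.degrees(np.arctan2(R[1,1],R[0,1]));r=0
    if yaw is not None: r=-((yaw-cur+90)%180-90)/180   # tool z is down
    print("shift",d.round(3),"roll",round(r,4),"cur",p.round(1),"toolY",round(cur,1),"q7",round(float(get_state()["qpos"][6]),2))
E
python3 - <<'E'
from h import *
for n in ["top","scene"]:
    d=dict(np.load(f"pics/{n}0.npz"));p,B,c=blobs(d)
    print(n,"bench z",np.nanmedian(p[...,2][(abs(p[...,2])<15)]).round(1))
    for b in B:
        q=p[b];zm=np.percentile(q[:,2],97);t=q[q[:,2]>zm-8];u=np.argwhere(b).mean(0)
        print("px",u[::-1].round(),len(q),"ctr",q.mean(0).round(),"ztop",zm.round(),"circ",circ(t).round(1),"rgb",d["pixels"][b].mean(0).round())
d=dict(np.load("pics/top0.npz"));p=pts(d)
q=p[(p[...,2]>215)&(p[...,2]<275)&(p[...,0]>500)&(p[...,0]<900)&(p[...,1]>0)&(p[...,1]<450)]
print(len(q),q[np.argsort(q[:,1])][::12].round())
dark=(d["pixels"].max(2)<45)&(abs(p[...,2])<15);n,l,s,c=cv2.connectedComponentsWithStats(dark.astype(np.uint8))
for i in range(1,n):
    if s[i,4]>60: print("dark",s[i],c[i],np.nanmean(p[l==i],0).round())
E
```

```text
top bench z 0.5
px [350. 116.] 2547 ctr [ 835. -321.  123.] ztop 141.0 circ [ 847.3 -329.9   57.5] rgb [101.  26.  23.]
px [116. 116.] 1624 ctr [831. 460.  86.] ztop 114.0 circ [837.  467.9  44.5] rgb [96. 73. 44.]
px [273. 127.] 246 ctr [802. -69.  78.] ztop 113.0 circ [807.6 -69.6   9.4] rgb [76. 83. 87.]
px [192. 157.] 797 ctr [682. 190. 197.] ztop 254.0 circ [612.  183.   98.9] rgb [93. 92. 87.]
px [169. 157.] 12 ctr [704. 290.  18.] ztop 20.0 circ [703.7 290.9   7.3] rgb [86. 86. 80.]
px [188. 160.] 24 ctr [693. 223.  17.] ztop 20.0 circ [687.1 221.3  12.7] rgb [91. 91. 84.]
px [211. 162.] 22 ctr [688. 141.  18.] ztop 23.0 circ [690.6 136.   11. ] rgb [91. 91. 84.]
px [178. 160.] 13 ctr [693. 257.  17.] ztop 19.0 circ [698.9 254.7   9.7] rgb [94. 94. 86.]
px [227. 164.] 16 ctr [681.  86.  18.] ztop 23.0 circ [680.2  88.1   8. ] rgb [84. 84. 77.]
px [310. 170.] 200 ctr [ 660. -198.   55.] ztop 79.0 circ [ 656.8 -193.    29.7] rgb [77. 75. 72.]
px [278. 195.] 195 ctr [572. -89.  55.] ztop 80.0 circ [570.1 -86.2  29.4] rgb [57. 32. 65.]
px [360. 196.] 225 ctr [ 573. -368.   55.] zt
[... 2633 characters left out ...]
711. 142. 242.]
 [710. 151. 245.]
 [708. 160. 242.]
 [707. 169. 242.]
 [707. 178. 246.]
 [703. 180. 252.]
 [694. 183. 249.]
 [715. 187. 249.]
 [692. 191. 238.]
 [711. 195. 258.]
 [693. 198. 254.]
 [706. 202. 250.]
 [700. 205. 245.]
 [701. 215. 239.]
 [707. 224. 239.]
 [698. 233. 236.]
 [698. 243. 236.]
 [701. 252. 238.]
 [545. 257. 256.]
 [700. 260. 244.]
 [570. 261. 238.]
 [615. 262. 236.]
 [627. 263. 246.]
 [576. 264. 236.]
 [699. 265. 247.]
 [649. 266. 236.]
 [597. 267. 236.]
 [696. 268. 247.]
 [670. 268. 241.]
 [645. 271. 240.]
 [676. 272. 239.]
 [696. 274. 248.]
 [706. 278. 243.]
 [700. 284. 241.]
 [699. 293. 242.]]
dark [249 216  28  27 259] [260.7027027  227.80694981] [460. -34.   4.]
```

```bash
cat >> h.py <<'E'
def line(q):
    vx,vy,x0,y0=cv2.fitLine(q[:,:2].astype(np.float32),cv2.DIST_HUBER,0,.01,.01).ravel()
    s=np.sign(vx) if abs(vx)>abs(vy) else np.sign(vy)
    return np.array([vx*s,vy*s]),np.array([x0,y0])
def jug(p,c,r=60):
    k=np.hypot(p[...,0]-c[0],p[...,1]-c[1])
    a=circ(p[(k<r)&(p[...,2]>82)&(p[...,2]<102)])[:2]
    q=p-np.array([*a,0]);k=np.hypot(q[...,0],q[...,1])
    h=q[(k>40)&(k<76)&(p[...,2]>65)&(p[...,2]<90)]
    an=np.degrees(np.arctan2(h[:,1].sum(),h[:,0].sum()))
    return a.round(1),an.round(1),len(h)
E
python3 - <<'E'
from h import *
for n in ["top","scene"]:
    d=dict(np.load(f"pics/{n}0.npz"));p=pts(d);z=p[...,2]
    bar=p[(z>225)&(z<250)&(p[...,0]>685)&(p[...,0]<725)&(p[...,1]>115)&(p[...,1]<260)&(abs(p[...,1]-190)>22)]
    v,o=line(bar);print(n,"bar yaw",np.degrees(np.arctan2(-v[0],v[1])).round(2),o.round(1),bar[:,2].mean().round(1))
    for nm,lo,hi in [("R",85,125),("L",245,285)]:
        q=p[(z>222)&(z<262)&(p[...,0]>530)&(p[...,0]<690)&(p[...,1]>lo)&(p[...,1]<hi)]
        v,o=line(q);e=q[:,0].min()
        print(nm,len(q),"yaw",np.degrees(np.arctan2(v[1],v[0])).round(2),"y@x=600",(o[1]+v[1]/v[0]*(600-o[0])).round(1),"xmin",e.round(1),"z",np.percentile(q[:,2],[20,50,80]).round(1))
    for c in [(455,-42),(433,179)]: print("jug",*jug(p,c))
    m=(d["pixels"].max(2)<45)&(abs(z-4)<12)&(np.hypot(p[...,0]-455,p[...,1]+38)<80)
    k,_=cv2.findContours(m.astype(np.uint8),cv2.RETR_EXTERNAL,cv2.CHAIN_APPROX_NONE)
    k=cv2.convexHull(max(k,key=len))[:,0]
    w=np.array([ray(d,u,v,4) for u,v in k]);print("mat",circ(w).round(1),len(w),"enclosing",np.round(cv2.minEnclosingCircle(w[:,:2].astype(np.float32))[0],1))
p,R=tool();print(R.round(3))
go(433,179,300,0)
E
```

```text
top bar yaw 5.04 [706.5 186.2] 240.2
R 114 yaw 5.37 y@x=600 103.1 xmin 559.2 z [236.3 238.5 242.1]
L 131 yaw 5.71 y@x=600 263.6 xmin 545.2 z [235.7 238.3 241.9]
jug [454.4 -40.7] 173.6 20
jug [433.6 179.6] 60.6 26
mat [456.  -40.4  47.6] 21 enclosing [456.2 -40.4]
scene bar yaw 5.25 [708.5 185.6] 241.2
R 141 yaw 5.39 y@x=600 101.1 xmin 557.5 z [237.8 239.8 242.2]
L 145 yaw 4.89 y@x=600 261.5 xmin 542.1 z [237.6 239.8 242.4]
jug [455.9 -42.9] 174.0 19
jug [434.3 178.3] 61.1 29
mat [455.7 -40.   47.4] 19 enclosing [455.4 -40. ]
[[-0.965  0.262 -0.   ]
 [ 0.262  0.965 -0.002]
 [ 0.    -0.002 -1.   ]]
shift [-2.474 -2.423 -0.578] roll 0.4157 cur [169.9 626.8 212.7] toolY 74.8 q7 -0.02
```

```bash
R='{"gripper":0,"xyz":[-1,-1,-0.58],"roll":0}'; 
python3 -m jog '[{"gripper":0,"xyz":[-1,-1,-0.58],"roll":0},{"gripper":0,"xyz":[-1,-1,-0.58],"roll":0},{"gripper":0,"xyz":[-1,-1,-0.58],"roll":0},{"gripper":0,"xyz":[-1,-1,-0.58],"roll":0},{"gripper":0,"xyz":[-1,-1,-0.58],"roll":0},{"gripper":0,"xyz":[-1,-1,-0.58],"roll":0},{"gripper":0,"xyz":[-1,-1,-0.58],"roll":0},{"gripper":0,"xyz":[-1,-1,-0.58],"roll":0}]'
python3 -m jog '[{"gripper":0,"xyz":[-1,-1,0],"roll":0},{"gripper":0,"xyz":[-1,-1,0],"roll":0},{"gripper":0,"xyz":[-1,-1,0],"roll":0},{"gripper":0,"xyz":[-1,-1,0],"roll":0},{"gripper":0,"xyz":[-1,-1,0],"roll":0},{"gripper":0,"xyz":[-1,-1,0],"roll":0},{"gripper":0,"xyz":[-1,-1,0],"roll":0},{"gripper":0,"xyz":[-1,-1,0],"roll":0}]'
python3 -m jog '[{"gripper":0,"xyz":[-0.474,-0.423,0],"roll":0.3},{"gripper":0,"xyz":[-0.474,-0.423,0],"roll":0.3},{"gripper":0,"xyz":[-0.474,-0.423,0],"roll":0.3},{"gripper":0,"xyz":[-0.474,-0.423,0],"roll":0.3},{"gripper":0,"xyz":[-0.474,-0.423,0],"roll":0.3},{"gripper":0,"xyz":[-0.474,-0.423,0],"roll":0.3},{"gripper":0,"xyz":[-0.474,-0.423,0],"roll":0.3},{"gripper":0,"xyz":[-0.474,-0.423,0],"roll":0.3}]'
python3 - <<'E'
from h import *
go(434,179,250,-29)
for n in ["top","scene"]:
    p=pts(snapshot(n))
    for c in [(455,-42),(433,179)]:
        try: print(n,"jug",*jug(p,c))
        except Exception as e: print(n,c,"hidden")
d=snapshot("wrist");p=pts(d);print(d["R"].round(2).tolist(),d["t"].round(0));print(jug(p,(434,179)))
cv2.imwrite("pics/w1.png",d["pixels"][:,:,::-1])
E
```

```text
time: 0.77
ee_pos: [276.2, 442.9, 300.9]
eef_rot: [0.418, 3.113, 0.002]
force: [-0.8, 0.0, 0.2]
grip_width: 93.9
grasp_force: 0.0
time: 1.43
ee_pos: [380.3, 261.1, 299.8]
eef_rot: [-0.412, -3.113, -0.0]
force: [-0.6, 0.5, -0.5]
grip_width: 93.9
grasp_force: 0.0
time: 2.1
ee_pos: [432.2, 182.7, 299.9]
eef_rot: [-1.783, -2.585, 0.001]
force: [-0.7, -0.2, -0.4]
grip_width: 94.1
grasp_force: 0.0
shift [-0.028  0.003  0.332] roll 0.2767 cur [432.2 182.7 299.9] toolY 20.8 q7 0.05
top jug [454.4 -40.9] 173.2 18
top jug [433.1 179.3] 0.0 0
scene jug [455.9 -43. ] 173.6 21
scene jug [434.3 178.2] 60.4 31
[[0.93, 0.36, -0.0], [0.35, -0.9, 0.25], [0.09, -0.23, -0.97]] [-469.  -33.  479.]
(array([434.8, 182.5]), np.float64(61.0), 137)
```

```bash

python3 -m jog '[{"gripper":0,"xyz":[-0.02,0.003,0.33],"roll":0.277},{"gripper":0,"xyz":[-0.02,0.003,0.33],"roll":0.277},{"gripper":0,"xyz":[-0.02,0.003,0.33],"roll":0.277},{"gripper":0,"xyz":[-0.02,0.003,0.33],"roll":0.277},{"gripper":0,"xyz":[-0.02,0.003,0.33],"roll":0.277},{"gripper":0,"xyz":[-0.02,0.003,0.33],"roll":0.277},{"gripper":0,"xyz":[-0.02,0.003,0.33],"roll":0.277},{"gripper":0,"xyz":[-0.02,0.003,0.33],"roll":0.277}]'
python3 - <<'E'
from h import *
go(434,180,62,-29)
d=snapshot("wrist");p=pts(d);print(jug(p,(434,179)))
z=p[...,2];m=(z>82)&(z<102)&(np.hypot(p[...,0]-434,p[...,1]-180)<60);q=p[m];print(len(q),q.min(0),q.max(0),circ(q))
print(jug(pts(snapshot("scene")),(434,179)))
cv2.imwrite("pics/w2.png",d["pixels"][:,:,::-1])
E
```

```text
time: 2.92
ee_pos: [434.2, 178.2, 250.6]
eef_rot: [-2.706, -1.596, 0.001]
force: [-0.5, 0.1, -0.4]
grip_width: 93.7
grasp_force: 0.0
shift [ 0.01  -0.007  1.257] roll 0.0003 cur [434.2 178.2 250.6] toolY -29.0 q7 -0.66
(array([435.8, 182.1]), np.float64(61.1), 189)
639 [403.84542678 149.33339597  82.00147462] [466.81285276 232.70909762  93.19463747] [435.79119899 182.12260028  29.72674583]
(array([434.3, 178.5]), np.float64(61.0), 32)
```

View pics/w2.png

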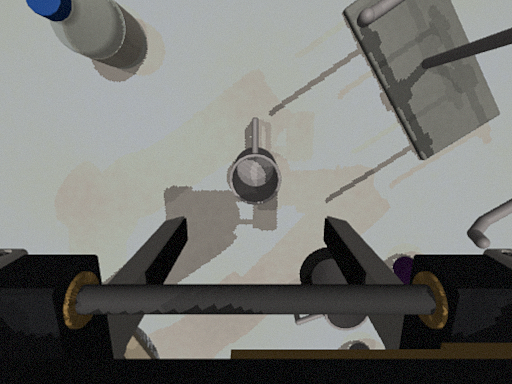

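Wrist view: jug2's mouth is at (254,178), centred between the fingers, with its handle straight up the image at (254,130), which is square to the closing line as wanted.

```bash

python3 -m jog '[{"gripper":0,"xyz":[0.01,-0.004,0.9],"roll":0},{"gripper":0,"xyz":[0.01,-0.004,0.9],"roll":0},{"gripper":0,"xyz":[0.01,-0.004,0.9],"roll":0},{"gripper":0,"xyz":[0.01,-0.004,0.9],"roll":0},{"gripper":0,"xyz":[0.01,-0.004,1],"roll":0},{"gripper":0,"xyz":[0.01,-0.004,1],"roll":0},{"gripper":0,"xyz":[0.01,-0.004,1],"roll":0},{"gripper":0,"xyz":[0.01,-0.004,1],"roll":0}]'
python3 -m jog '[{"gripper":0,"xyz":[0,0,0.1],"roll":0},{"gripper":0,"xyz":[0,0,0.2],"roll":0},{"gripper":0,"xyz":[0,0,0.257],"roll":0},{"gripper":0,"xyz":[0,0,0.257],"roll":0},{"gripper":1,"xyz":[0,0,0.257],"roll":0},{"gripper":1,"xyz":[0,0,0.257],"roll":0},{"gripper":1,"xyz":[0,0,0.257],"roll":0},{"gripper":1,"xyz":[0,0,0.257],"roll":0}]'
python3 -m jog '[{"gripper":1,"xyz":[0,0,0],"roll":0},{"gripper":1,"xyz":[0,0,0],"roll":0},{"gripper":1,"xyz":[0,0,0],"roll":0},{"gripper":1,"xyz":[0,0,-0.05],"roll":0},{"gripper":1,"xyz":[0,0,-0.1],"roll":0},{"gripper":1,"xyz":[0,0,-0.2],"roll":0},{"gripper":1,"xyz":[0,0,-0.3],"roll":0},{"gripper":1,"xyz":[0,0,-0.3],"roll":0}]'
python3 - <<'E'
from h import *
s=get_state();print(s["grip_width"],s["grasp_force"])
go(500,200,260,5.3)
E
```

```text
time: 3.68
ee_pos: [435.8, 178.8, 102.3]
eef_rot: [-2.706, -1.595, -0.004]
force: [0.7, -0.0, -0.3]
grip_width: 94.3
grasp_force: 0.0
time: 4.35
ee_pos: [435.3, 178.7, 63.1]
eef_rot: [2.707, 1.594, 0.002]
force: [0.6, -0.1, 0.0]
grip_width: 70.7
grasp_force: 0.0
time: 5.02
ee_pos: [436.4, 178.7, 109.7]
eef_rot: [2.707, 1.593, 0.007]
force: [0.3, 0.8, -1.0]
grip_width: 62.3
grasp_force: 30.0
62.346602497880546 29.998182356357574
shift [ 0.333  0.305 -1.   ] roll -0.1908 cur [436.4 178.7 109.7] toolY -29.0 q7 -0.48
```

```bash

python3 -m jog '[{"gripper":1,"xyz":[0,0,-0.2],"roll":0},{"gripper":1,"xyz":[0,0,-0.4],"roll":-0.04},{"gripper":1,"xyz":[0,0,-0.6],"roll":-0.08},{"gripper":1,"xyz":[0,0,-0.8],"roll":-0.12},{"gripper":1,"xyz":[0,0,-0.975],"roll":-0.16},{"gripper":1,"xyz":[0,0,-0.975],"roll":-0.191},{"gripper":1,"xyz":[0,0,-0.975],"roll":-0.191},{"gripper":1,"xyz":[0,0,-0.975],"roll":-0.191}]'
python3 - <<'E'
from h import *
s=get_state();print(s["grip_width"],s["grasp_force"])
go(500.4,204.3,256,5.3)
for n in ["scene"]:
    d=snapshot(n);p=pts(d)
    z=p[...,2];q=p[(z>215)&(z<320)&(np.hypot(p[...,0]-434,p[...,1]-179)<95)];
    b=p[(z>120)&(z<320)&(np.hypot(p[...,0]-434,p[...,1]-179)<95)]
    h=b[(b[:,1]>220)];print(len(h),h.min(0).round(),h.max(0).round(),h.mean(0).round())
    cv2.imwrite("pics/s1.png",cv2.resize(d["pixels"][60:260,180:420,::-1],(720,600)))
E
```

```text
time: 5.68
ee_pos: [434.2, 178.2, 253.2]
eef_rot: [-2.118, -2.319, 0.001]
force: [-1.2, -0.3, -3.0]
grip_width: 62.0
grasp_force: 30.0
62.045831709355205 29.997841715812683
shift [ 0.133  0.455 -0.019] roll -0.0007 cur [434.2 178.2 253.2] toolY 5.2 q7 -0.16
7 [429. 229. 214.] [432. 246. 219.] [430. 237. 216.]
```

View pics/s1.png

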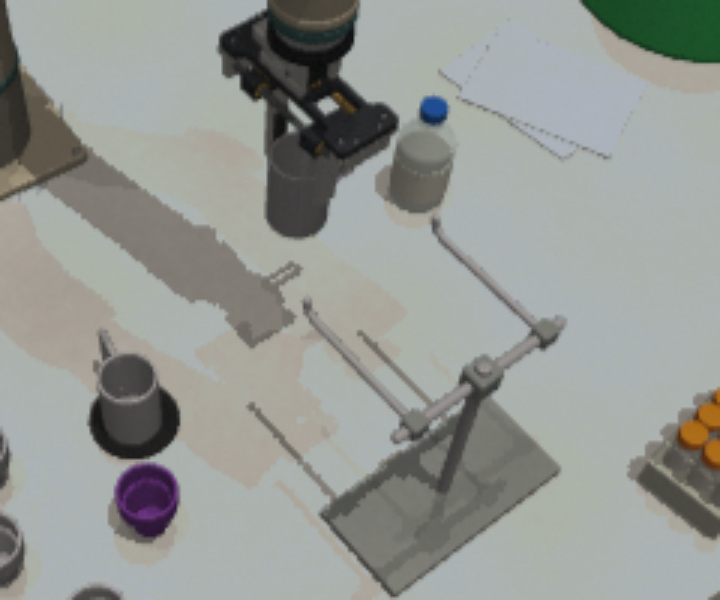

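Jug2 hangs level in the gripper at (297,190), its handle behind it toward the bottle. The left prong tip is at (436,224) and the right tip at (308,304).

```bash

python3 -m jog '[{"gripper":1,"xyz":[0.06,0.2,-0.02],"roll":0},{"gripper":1,"xyz":[0.133,0.4,-0.02],"roll":0},{"gripper":1,"xyz":[0.133,0.455,-0.02],"roll":0},{"gripper":1,"xyz":[0.133,0.455,-0.02],"roll":0},{"gripper":1,"xyz":[0.133,0.455,-0.02],"roll":0},{"gripper":1,"xyz":[0.133,0.455,-0.02],"roll":0},{"gripper":1,"xyz":[0.133,0.455,-0.02],"roll":0},{"gripper":1,"xyz":[0.133,0.455,-0.02],"roll":0}]'
python3 - <<'E'
from h import *
s=get_state();print(s["grip_width"],s["grasp_force"])
go(600,213.5,256,5.3)
d=snapshot("top");p=pts(d);z=p[...,2]
h=p[(z>225)&(z<275)&(p[...,0]>470)&(p[...,0]<525)&(p[...,1]>240)&(p[...,1]<290)];print("handle",len(h),np.median(h,0).round(),h.min(0).round(),h.max(0).round())
d=snapshot("scene");p=pts(d);z=p[...,2]
h=p[(z>195)&(z<275)&(p[...,0]>470)&(p[...,0]<525)&(p[...,1]>238)&(p[...,1]<290)];print("handle",len(h),np.median(h,0).round(),h.min(0).round(),h.max(0).round())
E
```

```text
time: 6.4
ee_pos: [499.9, 204.3, 256.7]
eef_rot: [-2.115, -2.322, 0.001]
force: [0.1, -0.2, -2.3]
grip_width: 61.7
grasp_force: 30.0
61.71943892153513 29.99813675880432
shift [-0.001  0.67   0.004] roll 0.0001 cur [499.9 204.3 256.7] toolY 5.3 q7 -0.13
  return _methods._mean(a, axis=axis, dtype=dtype,
  ret = um.true_divide(
Traceback (most recent call last):
ValueError: zero-size array to reduction operation minimum which has no identity
```

```bash

python3 -m jog '[{"gripper":1,"xyz":[0,0.06,0],"roll":0},{"gripper":1,"xyz":[0,0.12,0],"roll":0},{"gripper":1,"xyz":[0,0.18,0],"roll":0},{"gripper":1,"xyz":[0,0.24,0],"roll":0},{"gripper":1,"xyz":[0,0.3,0],"roll":0},{"gripper":1,"xyz":[0,0.36,0],"roll":0},{"gripper":1,"xyz":[0,0.42,0],"roll":0},{"gripper":1,"xyz":[0,0.42,0],"roll":0}]'
python3 -m jog '[{"gripper":1,"xyz":[0,0.06,0],"roll":0},{"gripper":1,"xyz":[0,0.12,0],"roll":0},{"gripper":1,"xyz":[0,0.18,0],"roll":0},{"gripper":1,"xyz":[0,0.25,0],"roll":0},{"gripper":1,"xyz":[0,0.25,0],"roll":0},{"gripper":1,"xyz":[0,0.25,0],"roll":0},{"gripper":1,"xyz":[0,0.25,0],"roll":0},{"gripper":1,"xyz":[0,0.25,0],"roll":0}]'
python3 - <<'E'
from h import *
d=snapshot("scene");go(600,213.5,228,5.3)
cv2.imwrite("pics/s2.png",cv2.resize(d["pixels"][80:200,240:400,::-1],(800,600)))
E
```

```text
time: 7.12
ee_pos: [565.8, 210.3, 256.4]
eef_rot: [2.115, 2.321, 0.001]
force: [1.0, 0.9, -2.5]
grip_width: 62.3
grasp_force: 30.0
time: 7.78
ee_pos: [600.3, 214.0, 256.7]
eef_rot: [-2.115, -2.322, 0.001]
force: [-0.3, -0.9, -1.7]
grip_width: 62.0
grasp_force: 3.0
shift [-0.004 -0.003  0.192] roll 0.0003 cur [600.4 214.1 256.7] toolY 5.4 q7 -0.08
```

View pics/s2.png

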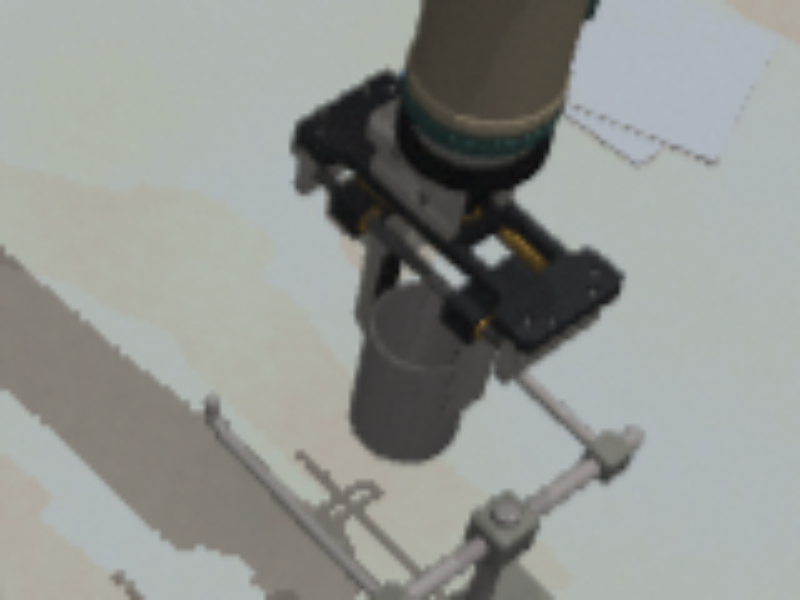

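The shadow at (355,495) shows the prong passing through the handle's window. The grip has just slackened, so I'll lower now.

```bash

python3 -m jog '[{"gripper":1,"xyz":[0,0,0.03],"roll":0},{"gripper":1,"xyz":[0,0,0.06],"roll":0},{"gripper":1,"xyz":[0,0,0.09],"roll":0},{"gripper":1,"xyz":[0,0,0.12],"roll":0},{"gripper":1,"xyz":[0,0,0.14],"roll":0},{"gripper":1,"xyz":[0,0,0.16],"roll":0},{"gripper":1,"xyz":[0,0,0.17],"roll":0},{"gripper":1,"xyz":[0,0,0.175],"roll":0}]'
python3 - <<'E'
from h import *
d=snapshot("scene");print(get_state()["grasp_force"],get_state()["force"]);p=pts(d);z=p[...,2]
b=p[(z>120)&(z<300)&(np.hypot(p[...,0]-600,p[...,1]-213)<40)];print(np.percentile(b[:,2],[1,5,50,95,99]).round())
E
```

```text
time: 8.5
ee_pos: [600.9, 214.0, 230.0]
eef_rot: [-2.115, -2.322, 0.001]
force: [-0.0, 0.5, -2.2]
grip_width: 62.2
grasp_force: 30.0
29.99859720468521 [ 0.04805527  0.54808213 -1.82843386]
[172. 178. 225. 274. 292.]
```

```bash

python3 -m jog '[{"gripper":1,"xyz":[0,0,0.01],"roll":0},{"gripper":1,"xyz":[0,0,0.015],"roll":0},{"gripper":1,"xyz":[0,0,0.02],"roll":0},{"gripper":1,"xyz":[0,0,0.02],"roll":0},{"gripper":1,"xyz":[0,0,0.02],"roll":0},{"gripper":1,"xyz":[0,0,0.02],"roll":0},{"gripper":1,"xyz":[0,0,0.02],"roll":0},{"gripper":1,"xyz":[0,0,0.02],"roll":0}]'
python3 -m jog '[{"gripper":1,"xyz":[0,0,0.01],"roll":0},{"gripper":1,"xyz":[0,0,0.015],"roll":0},{"gripper":1,"xyz":[0,0,0.02],"roll":0},{"gripper":1,"xyz":[0,0,0.02],"roll":0},{"gripper":1,"xyz":[0,0,0.02],"roll":0},{"gripper":1,"xyz":[0,0,0.02],"roll":0},{"gripper":1,"xyz":[0,0,0.02],"roll":0},{"gripper":1,"xyz":[0,0,0.02],"roll":0}]'
python3 -c "
from rig import *;s=get_state();print(s['moment'],s['force'])"
```

```text
time: 9.22
ee_pos: [601.1, 214.0, 227.6]
eef_rot: [2.115, 2.323, 0.001]
force: [-0.1, 0.0, 0.4]
grip_width: 62.6
grasp_force: 30.0
time: 9.88
ee_pos: [601.3, 213.9, 225.7]
eef_rot: [2.115, 2.322, 0.002]
force: [-2.3, -2.0, 7.0]
grip_width: 62.3
grasp_force: 30.0
[0.05948211 0.57919468 0.06886127] [-2.34141518 -1.9913304   7.0373348 ]
```

```bash

python3 -m jog '[{"gripper":1,"xyz":[0,0,-0.01],"roll":0},{"gripper":0,"xyz":[0,0,-0.01],"roll":0},{"gripper":0,"xyz":[0,0,-0.01],"roll":0},{"gripper":0,"xyz":[0,0,-0.01],"roll":0},{"gripper":0,"xyz":[0,0,-0.01],"roll":0},{"gripper":0,"xyz":[0,0,-0.01],"roll":0},{"gripper":0,"xyz":[0,0,-0.01],"roll":0},{"gripper":0,"xyz":[0,0,-0.01],"roll":0}]'
python3 -m jog '[{"gripper":0,"xyz":[0,0,-0.1],"roll":0},{"gripper":0,"xyz":[0,0,-0.2],"roll":0},{"gripper":0,"xyz":[0,0,-0.4],"roll":0},{"gripper":0,"xyz":[0,0,-0.6],"roll":0},{"gripper":0,"xyz":[0,0,-0.7],"roll":0},{"gripper":0,"xyz":[0,0,-0.7],"roll":0},{"gripper":0,"xyz":[0,0,-0.7],"roll":0},{"gripper":0,"xyz":[0,0,-0.7],"roll":0}]'
python3 - <<'E'
from h import *
d=snapshot("scene");p=pts(d);print(jug(p,(455,-42)))
print(jug(pts(snapshot("top")),(455,-42)))
go(460,80,330,84)
cv2.imwrite("pics/s3.png",cv2.resize(d["pixels"][80:260,200:440,::-1],(800,600)))
E
```

```text
time: 10.55
ee_pos: [601.0, 214.0, 225.8]
eef_rot: [-2.115, -2.323, 0.0]
force: [-0.0, -0.3, 0.1]
grip_width: 93.9
grasp_force: 0.0
time: 11.22
ee_pos: [600.2, 214.0, 329.7]
eef_rot: [-2.115, -2.322, 0.003]
force: [-0.5, 0.4, -0.3]
grip_width: 93.5
grasp_force: 0.0
(array([455.7, -42.7]), np.float64(173.9), 24)
(array([454.4, -40.7]), np.float64(173.8), 21)
shift [-0.802 -1.013 -0.002] roll -0.437 cur [600.1 213.9 329.2] toolY 5.3 q7 -0.1
```

View pics/s3.png

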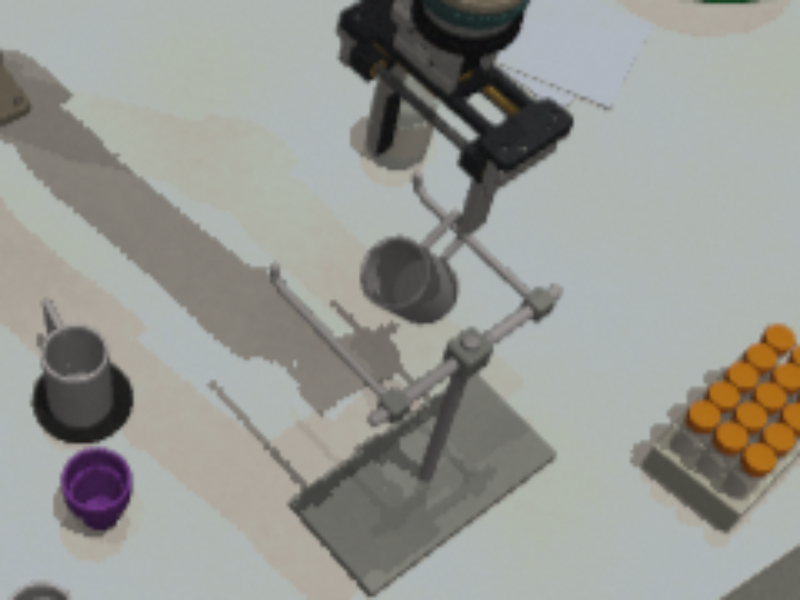

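Jug2 hangs on the left prong at about (415,275); jug1 is still on the mat at (75,380).

```bash

python3 -m jog '[{"gripper":0,"xyz":[-1,-0.85,0],"roll":0},{"gripper":0,"xyz":[-1,-0.85,0],"roll":0},{"gripper":0,"xyz":[-1,-0.85,0],"roll":-0.05},{"gripper":0,"xyz":[-1,-0.85,0],"roll":-0.1},{"gripper":0,"xyz":[-1,-0.85,0],"roll":-0.14},{"gripper":0,"xyz":[-1,-0.85,0],"roll":-0.18},{"gripper":0,"xyz":[-1,-0.85,0],"roll":-0.22},{"gripper":0,"xyz":[-1,-0.85,0],"roll":-0.22}]'
python3 -c "
from h import *
go(455,-41.7,270,84)"
```

```text
time: 11.98
ee_pos: [487.1, 52.2, 330.3]
eef_rot: [-1.196, -2.903, 0.001]
force: [-0.4, -0.1, 0.7]
grip_width: 94.1
grasp_force: 0.0
shift [-0.29  -0.595  0.402] roll -0.2155 cur [487.1  52.2 330.3] toolY 45.2 q7 0.73
```

```bash

python3 -m jog '[{"gripper":0,"xyz":[-0.29,-0.595,0.1],"roll":-0.04},{"gripper":0,"xyz":[-0.29,-0.595,0.2],"roll":-0.08},{"gripper":0,"xyz":[-0.29,-0.595,0.4],"roll":-0.12},{"gripper":0,"xyz":[-0.29,-0.595,0.4],"roll":-0.16},{"gripper":0,"xyz":[-0.29,-0.595,0.4],"roll":-0.2155},{"gripper":0,"xyz":[-0.29,-0.595,0.4],"roll":-0.2155},{"gripper":0,"xyz":[-0.29,-0.595,0.4],"roll":-0.2155},{"gripper":0,"xyz":[-0.29,-0.595,0.4],"roll":-0.2155}]'
python3 - <<'E'
from h import *
go(455.5,-41.8,66,84)
print(jug(pts(snapshot("scene")),(455,-42)))
d=snapshot("wrist");print(jug(pts(d),(455,-42)))
d=snapshot("scene");p=pts(d)
s=p[(p[...,2]>82)&(p[...,2]<105)&(np.hypot(p[...,0]-455,p[...,1]+42)<40)];print(np.percentile(s[:,2],[50,90,98]))
E
```

```text
time: 12.65
ee_pos: [455.1, -41.1, 270.3]
eef_rot: [-0.175, -3.135, -0.0]
force: [-1.2, -0.4, -0.7]
grip_width: 94.2
grasp_force: 0.0
shift [-0.005 -0.004  1.362] roll -0.0022 cur [455.1 -41.1 270.3] toolY 83.6 q7 1.57
(array([455.7, -42.6]), np.float64(174.0), 24)
(array([454.1, -39.1]), np.float64(173.6), 177)
[93.52919486 97.70418795 98.86991814]
```

```bash

python3 -m jog '[{"gripper":0,"xyz":[-0.005,-0.004,0.27],"roll":0},{"gripper":0,"xyz":[-0.005,-0.004,0.54],"roll":0},{"gripper":0,"xyz":[-0.005,-0.004,0.8],"roll":0},{"gripper":0,"xyz":[-0.005,-0.004,1],"roll":0},{"gripper":0,"xyz":[-0.005,-0.004,1],"roll":0},{"gripper":0,"xyz":[-0.005,-0.004,1],"roll":0},{"gripper":0,"xyz":[-0.005,-0.004,1],"roll":0},{"gripper":0,"xyz":[-0.005,-0.004,1],"roll":0}]'
python3 -m jog '[{"gripper":0,"xyz":[0,0,0.12],"roll":0},{"gripper":0,"xyz":[0,0,0.24],"roll":0},{"gripper":0,"xyz":[0,0,0.36],"roll":0},{"gripper":0,"xyz":[0,0,0.36],"roll":0},{"gripper":1,"xyz":[0,0,0.36],"roll":0},{"gripper":1,"xyz":[0,0,0.36],"roll":0},{"gripper":1,"xyz":[0,0,0.36],"roll":0},{"gripper":1,"xyz":[0,0,0.36],"roll":0}]'
python3 -c "
from h import *
go(455,-41.7,66)"
python3 -m jog '[{"gripper":1,"xyz":[0,0,0],"roll":0},{"gripper":1,"xyz":[0,0,0],"roll":0},{"gripper":1,"xyz":[0,0,0],"roll":0},{"gripper":1,"xyz":[0,0,-0.05],"roll":0},{"gripper":1,"xyz":[0,0,-0.1],"roll":0},{"gripper":1,"xyz":[0,0,-0.2],"roll":0},{"gripper":1,"xyz":[0,0,-0.3],"roll":0},{"gripper":1,"xyz":[0,0,-0.3],"roll":0}]'
python3 -c "
from h import *
go(455,-41.7,255,5.3)"
```

```text
time: 13.47
ee_pos: [457.9, -41.8, 122.8]
eef_rot: [0.172, 3.133, 0.0]
force: [-0.2, 0.8, -0.6]
grip_width: 94.1
grasp_force: 0.0
time: 14.13
ee_pos: [457.1, -41.8, 68.1]
eef_rot: [0.172, 3.135, 0.0]
force: [-0.0, -0.9, 0.1]
grip_width: 70.9
grasp_force: 0.0
shift [ 0.014 -0.001  0.014] roll 0 cur [457.1 -41.8  68.1] toolY 83.7 q7 1.67
time: 14.8
ee_pos: [457.7, -42.0, 114.3]
eef_rot: [0.172, 3.133, -0.0]
force: [0.9, 0.3, -2.1]
grip_width: 62.3
grasp_force: 30.0
shift [ 0.014  0.    -0.938] roll 0.4357 cur [457.7 -42.  114.3] toolY 83.7 q7 1.65
```

```bash

python3 -m jog '[{"gripper":1,"xyz":[0,0,-0.15],"roll":0.03},{"gripper":1,"xyz":[0,0,-0.3],"roll":0.06},{"gripper":1,"xyz":[0,0,-0.45],"roll":0.09},{"gripper":1,"xyz":[0,0,-0.6],"roll":0.12},{"gripper":1,"xyz":[0,0,-0.75],"roll":0.15},{"gripper":1,"xyz":[0,0,-0.9],"roll":0.18},{"gripper":1,"xyz":[0,0,-0.95],"roll":0.21},{"gripper":1,"xyz":[0,0,-0.95],"roll":0.24}]'
python3 -m jog '[{"gripper":1,"xyz":[0,0,0],"roll":0.03},{"gripper":1,"xyz":[0,0,0],"roll":0.06},{"gripper":1,"xyz":[0,0,0],"roll":0.09},{"gripper":1,"xyz":[0,0,0],"roll":0.12},{"gripper":1,"xyz":[0,0,0],"roll":0.15},{"gripper":1,"xyz":[0,0,0],"roll":0.18},{"gripper":1,"xyz":[0,0,0],"roll":0.196},{"gripper":1,"xyz":[0,0,0],"roll":0.196}]'
python3 - <<'E'
from h import *
s=get_state();print(s["grip_width"],s["grasp_force"])
go(515,44,257,5.3)
d=snapshot("scene");p=pts(d);z=p[...,2]
h=p[(z>180)&(z<300)&(p[...,0]<500)&(p[...,0]>420)&(p[...,1]>0)&(p[...,1]<50)];print(len(h),h.min(0).round(),h.max(0).round(),np.median(h,0).round())
# prong line / jug2 hanging
q=p[(z>225)&(z<262)&(p[...,0]>540)&(p[...,0]<690)&(p[...,1]>85)&(p[...,1]<125)];v,o=line(q);print(o[1]+v[1]/v[0]*(600-o[0]))
E
```

```text
time: 15.47
ee_pos: [457.3, -41.8, 256.2]
eef_rot: [1.319, 2.847, 0.003]
force: [0.0, 0.0, -3.0]
grip_width: 61.9
grasp_force: 30.0
time: 16.13
ee_pos: [455.7, -41.6, 253.9]
eef_rot: [-2.118, -2.319, 0.002]
force: [-0.1, -0.3, -2.0]
grip_width: 62.2
grasp_force: 30.0
62.194693061631206 29.997830092906952
shift [ 0.533  0.445 -0.021] roll -0.0006 cur [455.7 -41.6 253.9] toolY 5.2 q7 0.41
10 [450.   4. 211.] [454.  26. 219.] [452.  14. 215.]
101.158936
```

```bash

python3 -m jog '[{"gripper":1,"xyz":[0.2,0.1,-0.02],"roll":0},{"gripper":1,"xyz":[0.4,0.2,-0.02],"roll":0},{"gripper":1,"xyz":[0.533,0.35,-0.02],"roll":0},{"gripper":1,"xyz":[0.533,0.445,-0.02],"roll":0},{"gripper":1,"xyz":[0.533,0.445,-0.02],"roll":0},{"gripper":1,"xyz":[0.533,0.445,-0.02],"roll":0},{"gripper":1,"xyz":[0.533,0.445,-0.02],"roll":0},{"gripper":1,"xyz":[0.533,0.445,-0.02],"roll":0}]'
python3 - <<'E'
from h import *
s=get_state();print(s["grip_width"],s["grasp_force"])
go(614.5,53.5,257,5.3)
d=snapshot("scene")
cv2.imwrite("pics/s4.png",cv2.resize(d["pixels"][100:220,220:380,::-1],(800,600)))
E
```

```text
time: 16.85
ee_pos: [514.2, 42.9, 257.3]
eef_rot: [-2.118, -2.319, 0.001]
force: [0.3, 0.4, -1.4]
grip_width: 62.2
grasp_force: 30.0
62.18024886641971 29.997014701366425
shift [0.01  0.672 0.001] roll -0.0007 cur [514.2  42.9 257.3] toolY 5.2 q7 0.26
```

View pics/s4.png

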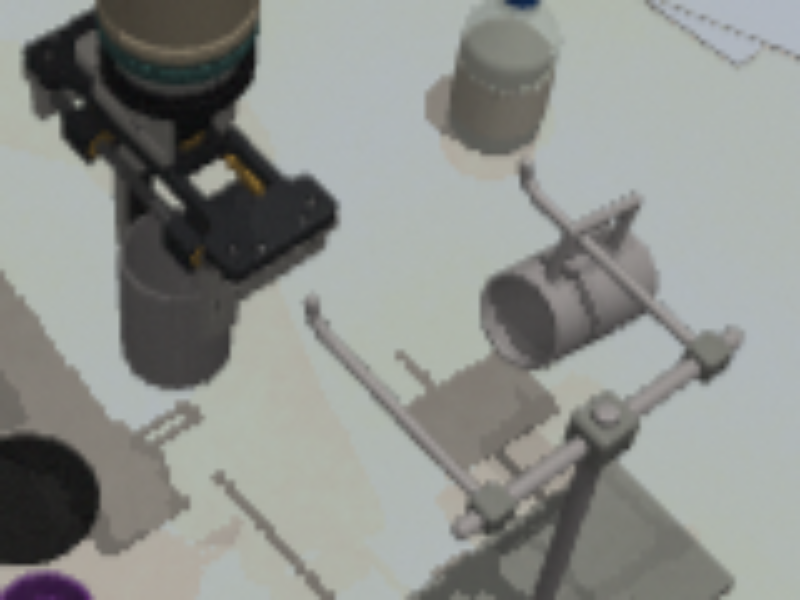

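Jug2 hangs at rest on the left prong at (570,290). Jug1 is held upright at (175,310), ahead of the right prong tip at (313,305).

```bash

python3 -m jog '[{"gripper":1,"xyz":[0,0.06,0],"roll":0},{"gripper":1,"xyz":[0,0.12,0],"roll":0},{"gripper":1,"xyz":[0,0.18,0],"roll":0},{"gripper":1,"xyz":[0,0.24,0],"roll":0},{"gripper":1,"xyz":[0,0.3,0],"roll":0},{"gripper":1,"xyz":[0,0.36,0],"roll":0},{"gripper":1,"xyz":[0,0.42,0],"roll":0},{"gripper":1,"xyz":[0,0.42,0],"roll":0}]'
python3 -m jog '[{"gripper":1,"xyz":[0,0.06,0],"roll":0},{"gripper":1,"xyz":[0,0.12,0],"roll":0},{"gripper":1,"xyz":[0,0.18,0],"roll":0},{"gripper":1,"xyz":[0,0.25,0],"roll":0},{"gripper":1,"xyz":[0,0.25,0],"roll":0},{"gripper":1,"xyz":[0,0.25,0],"roll":0},{"gripper":1,"xyz":[0,0.25,0],"roll":0},{"gripper":1,"xyz":[0,0.25,0],"roll":0}]'
python3 -m jog '[{"gripper":1,"xyz":[0,0,0.03],"roll":0},{"gripper":1,"xyz":[0,0,0.06],"roll":0},{"gripper":1,"xyz":[0,0,0.09],"roll":0},{"gripper":1,"xyz":[0,0,0.12],"roll":0},{"gripper":1,"xyz":[0,0,0.14],"roll":0},{"gripper":1,"xyz":[0,0,0.16],"roll":0},{"gripper":1,"xyz":[0,0,0.17],"roll":0},{"gripper":1,"xyz":[0,0,0.175],"roll":0}]'
python3 - <<'E'
from h import *
s=get_state();print(s["force"],s["grip_width"],s["grasp_force"])
d=snapshot("scene")
cv2.imwrite("pics/s5.png",cv2.resize(d["pixels"][100:220,220:380,::-1],(800,600)))
E
```

```text
time: 17.57
ee_pos: [580.2, 50.0, 257.1]
eef_rot: [2.116, 2.32, 0.001]
force: [0.1, 0.0, -1.5]
grip_width: 62.7
grasp_force: 30.0
time: 18.23
ee_pos: [614.8, 53.1, 257.4]
eef_rot: [-2.117, -2.32, 0.001]
force: [-0.3, 0.6, -2.4]
grip_width: 62.1
grasp_force: 30.0
time: 18.9
ee_pos: [615.4, 53.2, 230.8]
eef_rot: [-2.117, -2.321, 0.001]
force: [0.5, 0.1, -1.9]
grip_width: 62.2
grasp_force: 30.0
[ 0.53498413  0.06781754 -1.94373402] 62.18854736146968 29.997124671936035
```

View pics/s5.png

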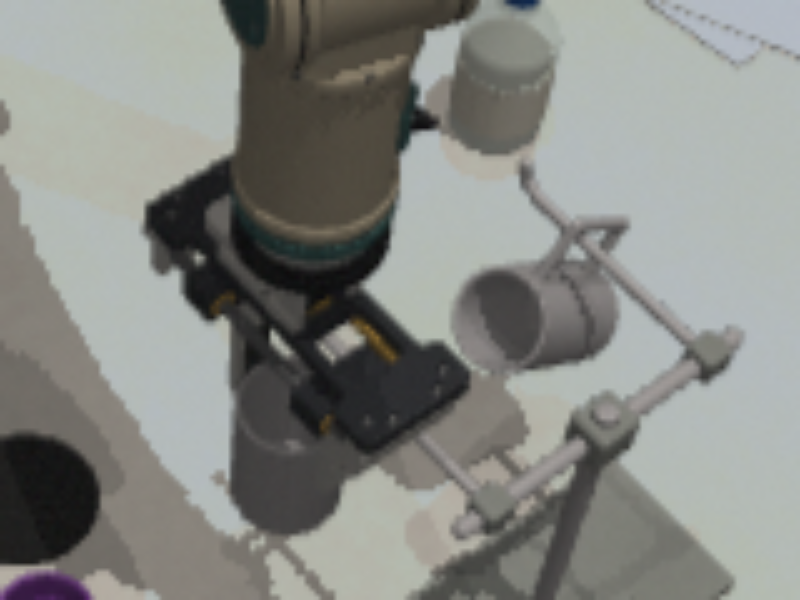

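Jug2 (535,310) is still swinging a little. Jug1's window is around the right prong, so I'll lower it to contact and release.

```bash

python3 -m jog '[{"gripper":1,"xyz":[0,0,0.01],"roll":0},{"gripper":1,"xyz":[0,0,0.015],"roll":0},{"gripper":1,"xyz":[0,0,0.02],"roll":0},{"gripper":1,"xyz":[0,0,0.025],"roll":0},{"gripper":1,"xyz":[0,0,0.03],"roll":0},{"gripper":1,"xyz":[0,0,0.03],"roll":0},{"gripper":1,"xyz":[0,0,0.03],"roll":0},{"gripper":1,"xyz":[0,0,0.03],"roll":0}]'
python3 -c "
from rig import *;s=get_state();print(s['moment'],s['force'])"
```

```text
time: 19.62
ee_pos: [615.7, 53.2, 227.8]
eef_rot: [2.117, 2.321, 0.002]
force: [-1.2, 1.8, 4.8]
grip_width: 62.1
grasp_force: 30.0
[0.24075659 0.52020495 0.06450116] [-1.18465775  1.76291587  4.8094308 ]
```

```bash

python3 -m jog '[{"gripper":1,"xyz":[0,0,-0.01],"roll":0},{"gripper":0,"xyz":[0,0,-0.01],"roll":0},{"gripper":0,"xyz":[0,0,-0.01],"roll":0},{"gripper":0,"xyz":[0,0,-0.01],"roll":0},{"gripper":0,"xyz":[0,0,-0.01],"roll":0},{"gripper":0,"xyz":[0,0,-0.01],"roll":0},{"gripper":0,"xyz":[0,0,-0.01],"roll":0},{"gripper":0,"xyz":[0,0,-0.01],"roll":0}]'
python3 -m jog '[{"gripper":0,"xyz":[0,0,-0.1],"roll":0},{"gripper":0,"xyz":[0,0,-0.2],"roll":0},{"gripper":0,"xyz":[0,0,-0.4],"roll":0},{"gripper":0,"xyz":[0,0,-0.6],"roll":0},{"gripper":0,"xyz":[0,0,-0.7],"roll":0},{"gripper":0,"xyz":[0,0,-0.7],"roll":0},{"gripper":0,"xyz":[0,0,-0.7],"roll":0},{"gripper":0,"xyz":[0,0,-0.7],"roll":0}]'
python3 - <<'E'
from h import *
go(500,-130,330,0)
for n in ["top","scene"]:
    d=snapshot(n);p,B,c=blobs(d)
    for b in B:
        q=p[b];zm=np.percentile(q[:,2],97)
        if 70<zm<105 and len(q)>100: print(n,len(q),zm.round(),circ(q[q[:,2]>zm-8]).round(1),d["pixels"][b].mean(0).round())
    z=p[...,2];m=(d["pixels"].max(2)<48)&(abs(z-4)<8)&(np.hypot(p[...,0]-455,p[...,1]+38)<60)
    k,_=cv2.findContours(m.astype(np.uint8),cv2.RETR_EXTERNAL,cv2.CHAIN_APPROX_NONE)
    k=max(k,key=cv2.contourArea)[:,0];w=np.array([ray(d,u,v,4) for u,v in k]);print("mat",circ(w).round(1),len(w))
cv2.imwrite("pics/s6.png",cv2.resize(d["pixels"][100:220,220:380,::-1],(800,600)))
E
```

```text
time: 20.28
ee_pos: [615.5, 53.2, 228.1]
eef_rot: [-2.117, -2.321, 0.0]
force: [0.1, 0.4, 0.2]
grip_width: 94.3
grasp_force: 0.0
time: 20.95
ee_pos: [614.7, 53.4, 332.0]
eef_rot: [-2.116, -2.32, 0.002]
force: [0.1, 0.5, -0.6]
grip_width: 93.9
grasp_force: 0.0
shift [-1.147 -0.874  0.014] roll 0.0292 cur [614.7  53.4 332. ] toolY 5.3 q7 0.23
top 198 80.0 [ 656.5 -192.9   29.6] [82. 80. 77.]
top 198 82.0 [569.8 -86.4  29.6] [56. 30. 63.]
top 230 79.0 [ 571.9 -362.6   29.6] [77. 74. 72.]
top 215 81.0 [ 534.4 -242.5   29.9] [84. 82. 79.]
top 202 79.0 [ 434.3 -207.2   29.5] [85. 83. 80.]
top 223 80.0 [ 430.8 -318.5   29.6] [86. 23. 21.]
mat [455.4 -39.5  47. ] 78
scene 372 79.0 [ 434.9 -209.1   29.6] [97. 94. 93.]
scene 360 79.0 [570.6 -88.   29.8] [69. 38. 81.]
scene 404 79.0 [ 431.4 -320.3   29.7] [110.  27.  25.]
scene 383 79.0 [ 535.3 -244.4   29.7] [101.  98.  97.]
scene 369 79.0 [ 657.2 -194.5   29.8] [105. 102. 101.]
scene 412 78.0 [ 572.9 -364.1   29.6] [101.  98.  97.]
mat [455.5 -39.4  46.9] 75
```

View pics/s6.png

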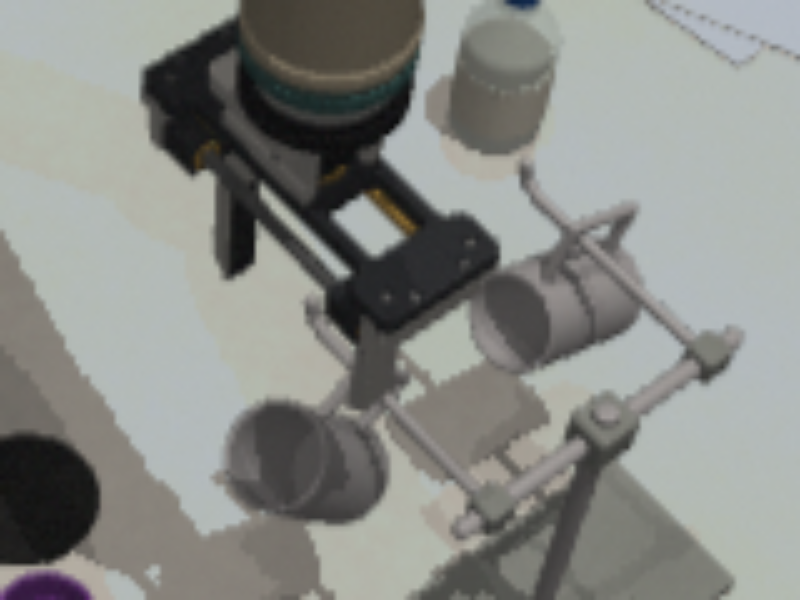

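Both jugs hang, each on its own prong, at about (305,460) and (555,290). Four steel cups were measured from both views, with rims at z≈78. Next come the cups.

```bash

python3 -m jog '[{"gripper":0,"xyz":[-1,-1,0],"roll":0.029},{"gripper":0,"xyz":[-1,-1,0],"roll":0.029},{"gripper":0,"xyz":[-1,-1,0],"roll":0.029},{"gripper":0,"xyz":[-1,-1,0],"roll":0.029},{"gripper":0,"xyz":[-1,-1,0],"roll":0.029},{"gripper":0,"xyz":[-1,-1,0],"roll":0.029},{"gripper":0,"xyz":[-1,-1,0],"roll":0.029},{"gripper":0,"xyz":[-1,-1,0],"roll":0.029}]'
python3 -c "
from h import *
go(434.6,-208.2,200,0);print(tool()[1].round(3))"
```

```text
time: 21.72
ee_pos: [480.1, -109.1, 332.7]
eef_rot: [-2.22, -2.222, -0.001]
force: [0.6, -0.0, 0.1]
grip_width: 94.2
grasp_force: 0.0
shift [-0.661 -0.304  0.884] roll 0.0002 cur [ 480.1 -109.1  332.7] toolY 0.0 q7 0.42
[[-0.001  1.    -0.   ]
 [ 1.     0.001  0.001]
 [ 0.001 -0.    -1.   ]]
```

```bash

python3 -m jog '[{"gripper":0,"xyz":[-0.661,-0.304,0.3],"roll":0},{"gripper":0,"xyz":[-0.661,-0.304,0.6],"roll":0},{"gripper":0,"xyz":[-0.661,-0.304,0.884],"roll":0},{"gripper":0,"xyz":[-0.661,-0.304,0.884],"roll":0},{"gripper":0,"xyz":[-0.661,-0.304,0.884],"roll":0},{"gripper":0,"xyz":[-0.661,-0.304,0.884],"roll":0},{"gripper":0,"xyz":[-0.661,-0.304,0.884],"roll":0},{"gripper":0,"xyz":[-0.661,-0.304,0.884],"roll":0}]'
python3 - <<'E'
from h import *
go(434.6,-208.2,56,0)
d=snapshot("wrist");p=pts(d);k=np.hypot(p[...,0]-434.6,p[...,1]+208)
q=p[(k<45)&(p[...,2]>68)&(p[...,2]<84)];print(len(q),circ(q))
E
```

```text
time: 22.38
ee_pos: [436.2, -208.2, 201.1]
eef_rot: [2.217, 2.224, 0.001]
force: [0.3, 0.3, 0.7]
grip_width: 94.2
grasp_force: 0.0
shift [ 0.    -0.012  0.967] roll 0.001 cur [ 436.2 -208.2  201.1] toolY 0.2 q7 0.78
736 [ 435.75441634 -205.54823855   29.397608  ]
```

```bash

python3 -m jog '[{"gripper":0,"xyz":[0.006,-0.01,0.25],"roll":0},{"gripper":0,"xyz":[0.006,-0.01,0.5],"roll":0},{"gripper":0,"xyz":[0.006,-0.01,0.75],"roll":0},{"gripper":0,"xyz":[0.006,-0.01,0.967],"roll":0},{"gripper":0,"xyz":[0.006,-0.01,0.967],"roll":0},{"gripper":0,"xyz":[0.006,-0.01,0.967],"roll":0},{"gripper":1,"xyz":[0.006,-0.01,0.967],"roll":0},{"gripper":1,"xyz":[0.006,-0.01,0.967],"roll":0}]'
python3 -m jog '[{"gripper":1,"xyz":[0,0,0],"roll":0},{"gripper":1,"xyz":[0,0,0],"roll":0},{"gripper":1,"xyz":[0,0,0],"roll":0},{"gripper":1,"xyz":[0,0,0],"roll":0},{"gripper":1,"xyz":[0,0,-0.1],"roll":0},{"gripper":1,"xyz":[0,0,-0.25],"roll":0},{"gripper":1,"xyz":[0,0,-0.4],"roll":0},{"gripper":1,"xyz":[0,0,-0.4],"roll":0}]'
python3 -c "
from h import *
go(455.5,-39.7,110,0);print(tool()[1].round(3))"
```

```text
time: 23.1
ee_pos: [434.7, -208.8, 57.8]
eef_rot: [2.217, 2.22, 0.003]
force: [0.9, 0.5, -0.1]
grip_width: 84.3
grasp_force: 0.0
time: 23.77
ee_pos: [434.5, -209.4, 118.4]
eef_rot: [2.218, 2.218, 0.003]
force: [0.5, 0.8, -0.5]
grip_width: 63.5
grasp_force: 30.0
shift [1.131 0.14  0.054] roll 0.0001 cur [ 434.5 -209.4  118.4] toolY 0.0 q7 0.9
[[-0.     1.     0.005]
 [ 1.     0.    -0.002]
 [-0.002  0.005 -1.   ]]
```

```bash

python3 -m jog '[{"gripper":1,"xyz":[0.2,0.03,0],"roll":0},{"gripper":1,"xyz":[0.4,0.06,0],"roll":0},{"gripper":1,"xyz":[0.6,0.09,0],"roll":0},{"gripper":1,"xyz":[0.8,0.12,0],"roll":0},{"gripper":1,"xyz":[1,0.14,0],"roll":0},{"gripper":1,"xyz":[1,0.14,0],"roll":0},{"gripper":1,"xyz":[1,0.14,0],"roll":0},{"gripper":1,"xyz":[1,0.14,0],"roll":0}]'
python3 -m jog '[{"gripper":1,"xyz":[0.124,0,0.1],"roll":0},{"gripper":1,"xyz":[0.124,0,0.15],"roll":0},{"gripper":1,"xyz":[0.124,0,0.2],"roll":0},{"gripper":1,"xyz":[0.124,0,0.25],"roll":0},{"gripper":1,"xyz":[0.124,0,0.3],"roll":0},{"gripper":1,"xyz":[0.124,0,0.3],"roll":0},{"gripper":1,"xyz":[0.124,0,0.3],"roll":0},{"gripper":1,"xyz":[0.124,0,0.3],"roll":0}]'
python3 -c "
from h import *
s=get_state();print(s['grip_width'],s['force'])
go(455.5,-41,61,0)"
```

```text
time: 24.43
ee_pos: [453.4, -58.7, 115.2]
eef_rot: [2.221, 2.222, -0.001]
force: [0.9, 0.1, -0.8]
grip_width: 63.2
grasp_force: 30.0
time: 25.1
ee_pos: [453.8, -40.2, 70.6]
eef_rot: [2.222, 2.221, 0.0]
force: [1.4, 1.0, -0.3]
grip_width: 63.6
grasp_force: 30.0
63.609118926345964 [ 1.3618778   0.9808961  -0.25194443]
shift [-0.005  0.011  0.064] roll -0.0001 cur [453.8 -40.2  70.6] toolY -0.0 q7 0.66
```

```bash

python3 -m jog '[{"gripper":1,"xyz":[0,0.01,0.02],"roll":0},{"gripper":1,"xyz":[0,0.01,0.04],"roll":0},{"gripper":1,"xyz":[0,0.01,0.05],"roll":0},{"gripper":1,"xyz":[0,0.01,0.06],"roll":0},{"gripper":1,"xyz":[0,0.01,0.065],"roll":0},{"gripper":1,"xyz":[0,0.01,0.07],"roll":0},{"gripper":1,"xyz":[0,0.01,0.07],"roll":0},{"gripper":1,"xyz":[0,0.01,0.07],"roll":0}]'
python3 -c "
from h import *
s=get_state();print(s['grip_width'],s['force'])"
```

```text
time: 25.77
ee_pos: [455.2, -39.5, 60.4]
eef_rot: [-2.221, -2.222, -0.001]
force: [-0.5, 0.2, 4.9]
grip_width: 62.9
grasp_force: 30.0
62.90072161665865 [-0.46826113  0.21294151  4.8769586 ]
```

Contact. I'll release, rise, check the cup, then head for cup B at (535.1, -242.6).

```bash

python3 -m jog '[{"gripper":0,"xyz":[0,0,0],"roll":0},{"gripper":0,"xyz":[0,0,0],"roll":0},{"gripper":0,"xyz":[0,0,0],"roll":0},{"gripper":0,"xyz":[0,0,0],"roll":0},{"gripper":0,"xyz":[0,0,-0.3],"roll":0},{"gripper":0,"xyz":[0,0,-0.6],"roll":0},{"gripper":0,"xyz":[0,0,-0.93],"roll":0},{"gripper":0,"xyz":[0,0,-0.93],"roll":0}]'
python3 -m jog '[{"gripper":0,"xyz":[-1,0.4,0],"roll":0},{"gripper":0,"xyz":[-1,0.4,0],"roll":0},{"gripper":0,"xyz":[-1,0.4,0],"roll":0},{"gripper":0,"xyz":[-1,0.4,0],"roll":0},{"gripper":0,"xyz":[-1,0.4,0],"roll":0},{"gripper":0,"xyz":[-1,0.4,0],"roll":0},{"gripper":0,"xyz":[-1,0.4,0],"roll":0},{"gripper":0,"xyz":[-1,0.4,0],"roll":0}]'
cat >> h.py <<'E'
def cups():
    for n in ["top","scene"]:
        d=snapshot(n);p,B,c=blobs(d)
        for b in B:
            q=p[b];zm=np.percentile(q[:,2],97)
            if 70<zm<190 and len(q)>100 and q[:,0].mean()<720 and q[:,1].mean()<20: print(n,len(q),zm.round(),circ(q[q[:,2]>zm-8]).round(1),d["pixels"][b].mean(0).round())
E
python3 - <<'E'
from h import *
go(535.1,-242.6,200,0)
cups()
E
```

```text
time: 26.43
ee_pos: [457.3, -40.6, 203.8]
eef_rot: [2.218, 2.218, 0.006]
force: [0.9, 0.3, 0.2]
grip_width: 94.0
grasp_force: 0.0
time: 27.1
ee_pos: [514.8, -187.7, 199.1]
eef_rot: [-2.218, -2.223, -0.0]
force: [-0.7, -0.7, 0.4]
grip_width: 94.1
grasp_force: 0.0
shift [-0.366  0.134 -0.007] roll 0.0007 cur [ 514.8 -187.7  199.1] toolY 0.1 q7 0.73
top 200 82.0 [ 656.5 -192.7   29.5] [80. 77. 75.]
top 196 79.0 [570.3 -86.2  29.5] [58. 32. 66.]
top 226 79.0 [ 572.1 -362.    29.9] [75. 73. 70.]
top 205 85.0 [455.  -39.1  29.9] [77. 75. 73.]
top 161 79.0 [ 431.1 -318.4   29.7] [85. 22. 20.]
scene 367 83.0 [455.6 -40.6  29.5] [88. 86. 85.]
scene 356 79.0 [570.5 -88.1  29.8] [67. 37. 79.]
scene 407 79.0 [ 431.4 -320.3   29.7] [106.  25.  24.]
scene 382 78.0 [ 535.1 -244.1   29.7] [84. 81. 81.]
scene 363 79.0 [ 657.3 -194.5   29.7] [100.  97.  96.]
scene 411 79.0 [ 572.6 -363.9   29.7] [97. 95. 94.]
```

```bash

python3 -m jog '[{"gripper":0,"xyz":[-0.2,0.13,0],"roll":0},{"gripper":0,"xyz":[-0.371,0.135,0.2],"roll":0},{"gripper":0,"xyz":[-0.371,0.135,0.4],"roll":0},{"gripper":0,"xyz":[-0.371,0.135,0.6],"roll":0},{"gripper":0,"xyz":[-0.371,0.135,0.6],"roll":0},{"gripper":0,"xyz":[-0.371,0.135,0.6],"roll":0},{"gripper":0,"xyz":[-0.371,0.135,0.6],"roll":0},{"gripper":0,"xyz":[-0.371,0.135,0.6],"roll":0}]'
python3 -c "
from h import *
go(535.2,-243.2,56.5,0)"
```

```text
time: 27.87
ee_pos: [536.9, -245.4, 111.6]
eef_rot: [2.217, 2.221, 0.002]
force: [0.2, 0.6, 0.1]
grip_width: 93.7
grasp_force: 0.0
shift [ 0.015 -0.013  0.367] roll 0.0005 cur [ 536.9 -245.4  111.6] toolY 0.1 q7 0.87
```

```bash

python3 -m jog '[{"gripper":0,"xyz":[0.015,-0.006,0.15],"roll":0},{"gripper":0,"xyz":[0.015,-0.006,0.3],"roll":0},{"gripper":0,"xyz":[0.015,-0.006,0.367],"roll":0},{"gripper":0,"xyz":[0.015,-0.006,0.367],"roll":0},{"gripper":0,"xyz":[0.015,-0.006,0.367],"roll":0},{"gripper":0,"xyz":[0.015,-0.006,0.367],"roll":0},{"gripper":0,"xyz":[0.015,-0.006,0.367],"roll":0},{"gripper":1,"xyz":[0.015,-0.006,0.367],"roll":0}]'
python3 -m jog '[{"gripper":1,"xyz":[0,0,0],"roll":0},{"gripper":1,"xyz":[0,0,0],"roll":0},{"gripper":1,"xyz":[0,0,0],"roll":0},{"gripper":1,"xyz":[0,0,0],"roll":0},{"gripper":1,"xyz":[0,0,0],"roll":0},{"gripper":1,"xyz":[0,0,0],"roll":0},{"gripper":1,"xyz":[0,0,0],"roll":0},{"gripper":1,"xyz":[0,0,0],"roll":0}]'
python3 -m jog '[{"gripper":1,"xyz":[0,0,-0.1],"roll":0},{"gripper":1,"xyz":[0,0,-0.25],"roll":0},{"gripper":1,"xyz":[0,0,-0.5],"roll":0},{"gripper":1,"xyz":[0,0,-0.75],"roll":0},{"gripper":1,"xyz":[0.1,-0.05,-0.9],"roll":0},{"gripper":1,"xyz":[0.25,-0.1,-0.9],"roll":0},{"gripper":1,"xyz":[0.4,-0.15,-0.9],"roll":0},{"gripper":1,"xyz":[0.4,-0.15,-0.9],"roll":0}]'
python3 -c "
from h import *
go(455.3,-39.8,185,0)"
```

```text
time: 28.53
ee_pos: [535.4, -243.3, 55.6]
eef_rot: [2.219, 2.221, 0.001]
force: [0.3, 1.3, -0.0]
grip_width: 90.0
grasp_force: 0.0
time: 29.2
ee_pos: [534.9, -243.0, 54.5]
eef_rot: [2.22, 2.222, 0.0]
force: [1.0, 0.1, 1.2]
grip_width: 63.8
grasp_force: 30.0
time: 29.87
ee_pos: [510.5, -177.4, 189.1]
eef_rot: [-2.212, -2.223, -0.003]
force: [-0.5, 0.3, -1.3]
grip_width: 64.0
grasp_force: 30.0
shift [ 0.919 -0.364  0.033] roll 0.0016 cur [ 510.5 -177.4  189.1] toolY 0.3 q7 0.73
```

```bash

python3 -m jog '[{"gripper":1,"xyz":[0.25,-0.1,0],"roll":0},{"gripper":1,"xyz":[0.5,-0.2,0],"roll":0},{"gripper":1,"xyz":[0.75,-0.3,0],"roll":0},{"gripper":1,"xyz":[0.92,-0.364,0],"roll":0},{"gripper":1,"xyz":[0.92,-0.364,0],"roll":0},{"gripper":1,"xyz":[0.92,-0.364,0],"roll":0},{"gripper":1,"xyz":[0.92,-0.364,0],"roll":0},{"gripper":1,"xyz":[0.92,-0.364,0],"roll":0}]'
python3 -m jog '[{"gripper":1,"xyz":[0,0,0.1],"roll":0},{"gripper":1,"xyz":[0,0,0.2],"roll":0},{"gripper":1,"xyz":[0,0,0.27],"roll":0},{"gripper":1,"xyz":[0,0,0.27],"roll":0},{"gripper":1,"xyz":[0,0,0.27],"roll":0},{"gripper":1,"xyz":[0,0,0.27],"roll":0},{"gripper":1,"xyz":[0,0,0.27],"roll":0},{"gripper":1,"xyz":[0,0,0.27],"roll":0}]'
python3 -c "
from h import *
s=get_state();print(s['grip_width'],s['force'])
go(455.3,-39.8,88,0)"
```

```text
time: 30.53
ee_pos: [458.1, -46.7, 189.6]
eef_rot: [2.222, 2.219, -0.0]
force: [-0.6, -0.2, -0.1]
grip_width: 64.1
grasp_force: 30.0
time: 31.2
ee_pos: [458.0, -45.3, 149.5]
eef_rot: [2.22, 2.221, 0.001]
force: [0.4, 0.4, -1.0]
grip_width: 63.6
grasp_force: 30.0
63.63747573731672 [ 0.38112243  0.38750448 -1.00039772]
shift [ 0.036 -0.018  0.41 ] roll 0.0001 cur [458.  -45.3 149.5] toolY 0.0 q7 0.57
```

```bash

python3 -m jog '[{"gripper":1,"xyz":[0.036,-0.018,0.03],"roll":0},{"gripper":1,"xyz":[0.036,-0.018,0.03],"roll":0},{"gripper":1,"xyz":[0.036,-0.018,0.1],"roll":0},{"gripper":1,"xyz":[0.036,-0.018,0.15],"roll":0},{"gripper":1,"xyz":[0.036,-0.018,0.2],"roll":0},{"gripper":1,"xyz":[0.036,-0.018,0.2],"roll":0},{"gripper":1,"xyz":[0.036,-0.018,0.2],"roll":0},{"gripper":1,"xyz":[0.036,-0.018,0.2],"roll":0}]'
python3 -c "
from h import *
s=get_state();print(s['grip_width'],s['force'])
go(455.3,-39.8,88,0)"
```

```text
time: 31.87
ee_pos: [454.8, -39.7, 119.0]
eef_rot: [-2.221, -2.222, 0.0]
force: [0.1, -0.1, -0.3]
grip_width: 63.7
grasp_force: 30.0
63.66376351687433 [ 0.07374851 -0.0906776  -0.29333162]
shift [-0.     0.003  0.207] roll 0.0001 cur [454.8 -39.7 119. ] toolY 0.0 q7 0.61
```

```bash

python3 -m jog '[{"gripper":1,"xyz":[0,0.002,0.05],"roll":0},{"gripper":1,"xyz":[0,0.002,0.1],"roll":0},{"gripper":1,"xyz":[0,0.002,0.13],"roll":0},{"gripper":1,"xyz":[0,0.002,0.16],"roll":0},{"gripper":1,"xyz":[0,0.002,0.18],"roll":0},{"gripper":1,"xyz":[0,0.002,0.19],"roll":0},{"gripper":1,"xyz":[0,0.002,0.195],"roll":0},{"gripper":1,"xyz":[0,0.002,0.195],"roll":0}]'
python3 -m jog '[{"gripper":1,"xyz":[0,0,0],"roll":0},{"gripper":1,"xyz":[0,0,0.005],"roll":0},{"gripper":1,"xyz":[0,0,0.01],"roll":0},{"gripper":1,"xyz":[0,0,0.013],"roll":0},{"gripper":1,"xyz":[0,0,0.013],"roll":0},{"gripper":1,"xyz":[0,0,0.013],"roll":0},{"gripper":1,"xyz":[0,0,0.013],"roll":0},{"gripper":1,"xyz":[0,0,0.013],"roll":0}]'
```

```text
time: 32.53
ee_pos: [455.0, -39.6, 89.6]
eef_rot: [-2.221, -2.222, 0.0]
force: [-0.1, 1.0, -0.8]
grip_width: 63.8
grasp_force: 30.0
time: 33.2
ee_pos: [455.0, -39.6, 87.8]
eef_rot: [-2.221, -2.222, 0.0]
force: [0.0, -0.2, -1.1]
grip_width: 63.9
grasp_force: 30.0
```

```bash

python3 -m jog '[{"gripper":1,"xyz":[0,0,0.005],"roll":0},{"gripper":1,"xyz":[0,0,0.01],"roll":0},{"gripper":1,"xyz":[0,0,0.015],"roll":0},{"gripper":1,"xyz":[0,0,0.02],"roll":0},{"gripper":1,"xyz":[0,0,0.02],"roll":0},{"gripper":1,"xyz":[0,0,0.02],"roll":0},{"gripper":1,"xyz":[0,0,0.02],"roll":0},{"gripper":1,"xyz":[0,0,0.02],"roll":0}]'
```

```text
time: 33.87
ee_pos: [455.3, -39.6, 86.8]
eef_rot: [-2.221, -2.222, -0.004]
force: [-3.8, 0.9, 27.6]
grip_width: 64.0
grasp_force: 34.3
```

Home. Now release and go for C at (656.9, -193.6).

```bash

python3 -m jog '[{"gripper":1,"xyz":[0,0,-0.01],"roll":0},{"gripper":0,"xyz":[0,0,-0.01],"roll":0},{"gripper":0,"xyz":[0,0,-0.01],"roll":0},{"gripper":0,"xyz":[0,0,-0.01],"roll":0},{"gripper":0,"xyz":[0,0,-0.01],"roll":0},{"gripper":0,"xyz":[0,0,-0.01],"roll":0},{"gripper":0,"xyz":[0,0,-0.3],"roll":0},{"gripper":0,"xyz":[0,0,-0.6],"roll":0}]'
python3 -m jog '[{"gripper":0,"xyz":[0,0,-0.2],"roll":0},{"gripper":0,"xyz":[-0.2,0.2,-0.2],"roll":0},{"gripper":0,"xyz":[-0.6,0.5,-0.2],"roll":0},{"gripper":0,"xyz":[-0.9,0.9,-0.2],"roll":0},{"gripper":0,"xyz":[-0.9,0.9,-0.2],"roll":0},{"gripper":0,"xyz":[-0.9,0.9,-0.2],"roll":0},{"gripper":0,"xyz":[-0.9,0.9,-0.2],"roll":0},{"gripper":0,"xyz":[-0.9,0.9,-0.2],"roll":0}]'
python3 - <<'E'
from h import *
go(656.9,-193.6,105,0)
cups()
E
```

```text
time: 34.53
ee_pos: [452.9, -39.8, 168.7]
eef_rot: [-2.219, -2.218, 0.009]
force: [1.6, 0.7, -0.0]
grip_width: 93.7
grasp_force: 0.0
time: 35.2
ee_pos: [589.8, -175.6, 198.6]
eef_rot: [-2.222, -2.22, 0.002]
force: [-1.1, 0.2, 0.0]
grip_width: 94.0
grasp_force: 0.0
shift [-0.119  0.448  0.624] roll -0.0003 cur [ 589.8 -175.6  198.6] toolY -0.1 q7 0.66
top 196 81.0 [570.  -86.2  29.5] [56. 31. 64.]
top 229 80.0 [ 571.9 -362.2   29.5] [77. 75. 72.]
top 243 111.0 [454.5 -39.8  29.4] [88. 86. 83.]
top 226 80.0 [ 430.9 -318.7   29.6] [86. 23. 21.]
scene 484 112.0 [455.2 -41.9  29.6] [85. 83. 82.]
scene 403 79.0 [ 431.7 -320.4   29.7] [106.  26.  24.]
scene 368 79.0 [ 657.4 -194.4   29.8] [95. 93. 91.]
scene 408 78.0 [ 572.9 -364.1   29.4] [98. 95. 94.]
```

```bash

python3 -m jog '[{"gripper":0,"xyz":[-0.119,0.25,0],"roll":0},{"gripper":0,"xyz":[-0.119,0.448,0.1],"roll":0},{"gripper":0,"xyz":[-0.119,0.448,0.3],"roll":0},{"gripper":0,"xyz":[-0.119,0.448,0.5],"roll":0},{"gripper":0,"xyz":[-0.119,0.448,0.6],"roll":0},{"gripper":0,"xyz":[-0.119,0.448,0.62],"roll":0},{"gripper":0,"xyz":[-0.119,0.448,0.62],"roll":0},{"gripper":0,"xyz":[-0.119,0.448,0.62],"roll":0}]'
python3 -c "
from h import *
go(656.9,-193.4,56,0)"
```

```text
time: 35.97
ee_pos: [657.7, -191.8, 107.9]
eef_rot: [2.219, 2.222, 0.001]
force: [-0.3, 0.2, 0.3]
grip_width: 94.1
grasp_force: 0.0
shift [-0.01  -0.006  0.346] roll 0.0004 cur [ 657.7 -191.8  107.9] toolY 0.1 q7 0.68
```

```bash

python3 -m jog '[{"gripper":0,"xyz":[-0.01,-0.005,0.15],"roll":0},{"gripper":0,"xyz":[-0.01,-0.005,0.3],"roll":0},{"gripper":0,"xyz":[-0.01,-0.005,0.343],"roll":0},{"gripper":0,"xyz":[-0.01,-0.005,0.343],"roll":0},{"gripper":0,"xyz":[-0.01,-0.005,0.343],"roll":0},{"gripper":0,"xyz":[-0.01,-0.005,0.343],"roll":0},{"gripper":0,"xyz":[-0.01,-0.005,0.343],"roll":0},{"gripper":1,"xyz":[-0.01,-0.005,0.343],"roll":0}]'
python3 -m jog '[{"gripper":1,"xyz":[0,0,0],"roll":0},{"gripper":1,"xyz":[0,0,0],"roll":0},{"gripper":1,"xyz":[0,0,0],"roll":0},{"gripper":1,"xyz":[0,0,0],"roll":0},{"gripper":1,"xyz":[0,0,0],"roll":0},{"gripper":1,"xyz":[0,0,0],"roll":0},{"gripper":1,"xyz":[0,0,0],"roll":0},{"gripper":1,"xyz":[0,0,0],"roll":0}]'
python3 -m jog '[{"gripper":1,"xyz":[0,0,-0.1],"roll":0},{"gripper":1,"xyz":[0,0,-0.25],"roll":0},{"gripper":1,"xyz":[0,0,-0.5],"roll":0},{"gripper":1,"xyz":[0,0,-0.75],"roll":0},{"gripper":1,"xyz":[0,0,-1],"roll":0},{"gripper":1,"xyz":[0,0,-1],"roll":0},{"gripper":1,"xyz":[0,0,-1],"roll":0},{"gripper":1,"xyz":[0,0,-1],"roll":0}]'
python3 -c "
from h import *
go(455.3,-39.8,205,0)"
```

```text
time: 36.63
ee_pos: [657.4, -194.1, 56.5]
eef_rot: [2.219, 2.221, 0.002]
force: [-0.5, 0.8, -0.5]
grip_width: 90.2
grasp_force: 0.0
time: 37.3
ee_pos: [656.8, -193.8, 55.2]
eef_rot: [2.22, 2.222, 0.0]
force: [1.1, -0.0, -0.4]
grip_width: 63.6
grasp_force: 30.0
time: 37.97
ee_pos: [656.0, -193.4, 205.2]
eef_rot: [-2.22, -2.221, -0.0]
force: [-1.2, 0.9, -1.2]
grip_width: 63.2
grasp_force: 30.0
shift [ 1.025 -1.337  0.003] roll 0.0002 cur [ 656.  -193.4  205.2] toolY 0.0 q7 0.63
```

```bash

python3 -m jog '[{"gripper":1,"xyz":[0.08,-0.25,0],"roll":0},{"gripper":1,"xyz":[0.16,-0.5,0],"roll":0},{"gripper":1,"xyz":[0.24,-0.75,0],"roll":0},{"gripper":1,"xyz":[0.3,-1,0],"roll":0},{"gripper":1,"xyz":[0.3,-1,0],"roll":0},{"gripper":1,"xyz":[0.3,-1,0],"roll":0},{"gripper":1,"xyz":[0.3,-1,0],"roll":0},{"gripper":1,"xyz":[0.3,-1,0],"roll":0}]'
python3 -m jog '[{"gripper":1,"xyz":[0.2,-0.1,0],"roll":0},{"gripper":1,"xyz":[0.4,-0.2,0],"roll":0},{"gripper":1,"xyz":[0.6,-0.3,0],"roll":0},{"gripper":1,"xyz":[0.725,-0.337,0],"roll":0},{"gripper":1,"xyz":[0.725,-0.337,0],"roll":0},{"gripper":1,"xyz":[0.725,-0.337,0],"roll":0},{"gripper":1,"xyz":[0.725,-0.337,0],"roll":0},{"gripper":1,"xyz":[0.725,-0.337,0],"roll":0}]'
python3 -c "
from h import *
s=get_state();print(s['grip_width'],s['force'])
go(455.2,-39.8,180,0)"
```

```text
time: 38.63
ee_pos: [507.8, -149.1, 204.8]
eef_rot: [2.219, 2.223, -0.001]
force: [0.6, -0.3, -1.2]
grip_width: 63.7
grasp_force: 30.0
time: 39.3
ee_pos: [457.0, -41.7, 205.2]
eef_rot: [2.221, 2.219, -0.0]
force: [0.4, 0.0, -0.6]
grip_width: 63.4
grasp_force: 30.0
63.40910043865909 [ 0.35828709  0.00677803 -0.55419983]
shift [ 0.013 -0.012  0.168] roll -0.0003 cur [457.  -41.7 205.2] toolY -0.1 q7 0.48
```

```bash

python3 -m jog '[{"gripper":1,"xyz":[0.013,-0.012,0.1],"roll":0},{"gripper":1,"xyz":[0.013,-0.012,0.17],"roll":0},{"gripper":1,"xyz":[0.013,-0.012,0.25],"roll":0},{"gripper":1,"xyz":[0.013,-0.012,0.3],"roll":0},{"gripper":1,"xyz":[0.013,-0.012,0.36],"roll":0},{"gripper":1,"xyz":[0.013,-0.012,0.36],"roll":0},{"gripper":1,"xyz":[0.013,-0.012,0.36],"roll":0},{"gripper":1,"xyz":[0.013,-0.012,0.36],"roll":0}]'
python3 -c "
from h import *
go(455.2,-39.8,118,0)"
```

```text
time: 39.97
ee_pos: [454.6, -38.6, 151.4]
eef_rot: [2.221, 2.221, 0.0]
force: [0.5, -0.4, -1.2]
grip_width: 64.0
grasp_force: 30.0
shift [-0.008  0.004  0.223] roll 0.0 cur [454.6 -38.6 151.4] toolY 0.0 q7 0.57
```

```bash

python3 -m jog '[{"gripper":1,"xyz":[-0.006,0.003,0.05],"roll":0},{"gripper":1,"xyz":[-0.006,0.003,0.1],"roll":0},{"gripper":1,"xyz":[-0.006,0.003,0.14],"roll":0},{"gripper":1,"xyz":[-0.006,0.003,0.17],"roll":0},{"gripper":1,"xyz":[-0.006,0.003,0.2],"roll":0},{"gripper":1,"xyz":[-0.006,0.003,0.22],"roll":0},{"gripper":1,"xyz":[-0.006,0.003,0.22],"roll":0},{"gripper":1,"xyz":[-0.006,0.003,0.22],"roll":0}]'
python3 -m jog '[{"gripper":1,"xyz":[0,0,0],"roll":0},{"gripper":1,"xyz":[0,0,0.004],"roll":0},{"gripper":1,"xyz":[0,0,0.008],"roll":0},{"gripper":1,"xyz":[0,0,0.01],"roll":0},{"gripper":1,"xyz":[0,0,0.01],"roll":0},{"gripper":1,"xyz":[0,0,0.01],"roll":0},{"gripper":1,"xyz":[0,0,0.01],"roll":0},{"gripper":1,"xyz":[0,0,0.01],"roll":0}]'
```

```text
time: 40.63
ee_pos: [454.6, -39.2, 118.0]
eef_rot: [-2.221, -2.222, 0.0]
force: [0.5, -0.4, -1.3]
grip_width: 63.3
grasp_force: 30.0
time: 41.3
ee_pos: [454.7, -39.1, 117.1]
eef_rot: [2.221, 2.222, 0.001]
force: [0.5, 0.6, 5.2]
grip_width: 63.6
grasp_force: 30.0
```

Home at about 117 as expected. Release, then D at (572.4, -363.1).

```bash

python3 -m jog '[{"gripper":0,"xyz":[0,0,0],"roll":0},{"gripper":0,"xyz":[0,0,0],"roll":0},{"gripper":0,"xyz":[0,0,0],"roll":0},{"gripper":0,"xyz":[0,0,0],"roll":0},{"gripper":0,"xyz":[0,0,0],"roll":0},{"gripper":0,"xyz":[0,0,-0.3],"roll":0},{"gripper":0,"xyz":[0,0,-0.6],"roll":0},{"gripper":0,"xyz":[0,0,-0.6],"roll":0}]'
python3 -m jog '[{"gripper":0,"xyz":[-1,0.4,0],"roll":0},{"gripper":0,"xyz":[-1,0.4,0],"roll":0},{"gripper":0,"xyz":[-1,0.4,0],"roll":0},{"gripper":0,"xyz":[-1,0.4,0],"roll":0},{"gripper":0,"xyz":[-1,0.4,0],"roll":0},{"gripper":0,"xyz":[-1,0.4,0],"roll":0},{"gripper":0,"xyz":[-1,0.4,0],"roll":0},{"gripper":0,"xyz":[-1,0.4,0],"roll":0}]'
python3 -m jog '[{"gripper":0,"xyz":[-1,0.36,0],"roll":0},{"gripper":0,"xyz":[-1,0.36,0],"roll":0},{"gripper":0,"xyz":[-1,0.36,0],"roll":0},{"gripper":0,"xyz":[-1,0.36,0],"roll":0},{"gripper":0,"xyz":[-1,0.36,0],"roll":0},{"gripper":0,"xyz":[-1,0.36,0],"roll":0},{"gripper":0,"xyz":[-1,0.36,0],"roll":0},{"gripper":0,"xyz":[-1,0.36,0],"roll":0}]'
python3 - <<'E'
from h import *
go(572.4,-363.1,105,0)
cups()
E
```

```text
time: 41.97
ee_pos: [457.5, -40.5, 211.2]
eef_rot: [2.218, 2.217, 0.008]
force: [1.4, -0.8, 0.7]
grip_width: 94.3
grasp_force: 0.0
time: 42.63
ee_pos: [514.2, -187.3, 206.2]
eef_rot: [-2.218, -2.223, -0.001]
force: [0.1, 0.4, 0.0]
grip_width: 94.1
grasp_force: 0.0
time: 43.3
ee_pos: [569.1, -336.1, 206.5]
eef_rot: [-2.216, -2.224, -0.002]
force: [0.1, 0.2, -0.1]
grip_width: 94.1
grasp_force: 0.0
shift [-0.182  0.021  0.676] roll 0.0011 cur [ 569.1 -336.1  206.5] toolY 0.2 q7 0.89
top 198 80.0 [570.  -86.3  29.7] [61. 34. 69.]
top 317 140.0 [454.1 -38.3  29.7] [87. 84. 82.]
scene 602 140.0 [454.6 -40.2  29.6] [87. 85. 84.]
scene 362 78.0 [570.5 -87.8  29.6] [71. 39. 83.]
scene 110 80.0 [ 431.1 -318.2   28. ] [95. 25. 24.]
```

```bash

python3 -m jog '[{"gripper":0,"xyz":[-0.182,0.021,0.1],"roll":0},{"gripper":0,"xyz":[-0.182,0.021,0.3],"roll":0},{"gripper":0,"xyz":[-0.182,0.021,0.5],"roll":0},{"gripper":0,"xyz":[-0.182,0.021,0.67],"roll":0},{"gripper":0,"xyz":[-0.182,0.021,0.67],"roll":0},{"gripper":0,"xyz":[-0.182,0.021,0.67],"roll":0},{"gripper":0,"xyz":[-0.182,0.021,0.67],"roll":0},{"gripper":0,"xyz":[-0.182,0.021,0.67],"roll":0}]'
python3 - <<'E'
from h import *
go(572.4,-363.1,56,0)
E
```

```text
time: 44.07
ee_pos: [573.2, -367.0, 108.5]
eef_rot: [2.217, 2.22, 0.001]
force: [-0.3, -0.4, 0.4]
grip_width: 93.9
grasp_force: 0.0
shift [ 0.027 -0.006  0.35 ] roll 0.0004 cur [ 573.2 -367.   108.5] toolY 0.1 q7 0.97
```

```bash

python3 -m jog '[{"gripper":0,"xyz":[0.026,-0.005,0.15],"roll":0},{"gripper":0,"xyz":[0.026,-0.005,0.3],"roll":0},{"gripper":0,"xyz":[0.026,-0.005,0.347],"roll":0},{"gripper":0,"xyz":[0.026,-0.005,0.347],"roll":0},{"gripper":0,"xyz":[0.026,-0.005,0.347],"roll":0},{"gripper":0,"xyz":[0.026,-0.005,0.347],"roll":0},{"gripper":0,"xyz":[0.026,-0.005,0.347],"roll":0},{"gripper":1,"xyz":[0.026,-0.005,0.347],"roll":0}]'
python3 -m jog '[{"gripper":1,"xyz":[0,0,0],"roll":0},{"gripper":1,"xyz":[0,0,0],"roll":0},{"gripper":1,"xyz":[0,0,0],"roll":0},{"gripper":1,"xyz":[0,0,0],"roll":0},{"gripper":1,"xyz":[0,0,0],"roll":0},{"gripper":1,"xyz":[0,0,0],"roll":0},{"gripper":1,"xyz":[0,0,0],"roll":0},{"gripper":1,"xyz":[0,0,0],"roll":0}]'
python3 -m jog '[{"gripper":1,"xyz":[0,0,-0.1],"roll":0},{"gripper":1,"xyz":[0,0,-0.25],"roll":0},{"gripper":1,"xyz":[0,0,-0.5],"roll":0},{"gripper":1,"xyz":[0,0,-0.75],"roll":0},{"gripper":1,"xyz":[0,0,-1],"roll":0},{"gripper":1,"xyz":[0,0,-1],"roll":0},{"gripper":1,"xyz":[0,0,-1],"roll":0},{"gripper":1,"xyz":[0,0,-1],"roll":0}]'
python3 -m jog '[{"gripper":1,"xyz":[0.2,0,-0.1],"roll":0},{"gripper":1,"xyz":[0.45,-0.1,-0.2],"roll":0},{"gripper":1,"xyz":[0.7,-0.2,-0.2],"roll":0},{"gripper":1,"xyz":[1,-0.4,-0.2],"roll":0},{"gripper":1,"xyz":[1,-0.4,-0.2],"roll":0},{"gripper":1,"xyz":[1,-0.4,-0.2],"roll":0},{"gripper":1,"xyz":[1,-0.4,-0.2],"roll":0},{"gripper":1,"xyz":[1,-0.4,-0.2],"roll":0}]'
python3 -c "
from h import *
go(454.9,-39.4,230,0)"
```

```text
time: 44.73
ee_pos: [571.8, -363.0, 55.4]
eef_rot: [2.219, 2.221, 0.001]
force: [-1.0, 0.3, -1.1]
grip_width: 89.9
grasp_force: 0.0
time: 45.4
ee_pos: [571.4, -362.5, 54.1]
eef_rot: [2.22, 2.222, 0.0]
force: [0.0, -0.4, 0.7]
grip_width: 63.8
grasp_force: 30.0
time: 46.07
ee_pos: [570.7, -361.9, 204.2]
eef_rot: [-2.22, -2.221, -0.0]
force: [0.0, 0.4, -1.2]
grip_width: 63.6
grasp_force: 30.0
time: 46.73
ee_pos: [511.4, -213.5, 233.6]
eef_rot: [2.221, 2.221, -0.002]
force: [0.5, -0.1, -0.7]
grip_width: 63.7
grasp_force: 30.0
shift [ 1.161 -0.377  0.023] roll 0.0 cur [ 511.4 -213.5  233.6] toolY 0.0 q7 0.76
```

```bash

python3 -m jog '[{"gripper":1,"xyz":[0.25,-0.1,0],"roll":0},{"gripper":1,"xyz":[0.5,-0.2,0],"roll":0},{"gripper":1,"xyz":[0.75,-0.3,0],"roll":0},{"gripper":1,"xyz":[1,-0.377,0],"roll":0},{"gripper":1,"xyz":[1,-0.377,0],"roll":0},{"gripper":1,"xyz":[1,-0.377,0],"roll":0},{"gripper":1,"xyz":[1,-0.377,0],"roll":0},{"gripper":1,"xyz":[1,-0.377,0],"roll":0}]'
python3 -m jog '[{"gripper":1,"xyz":[0.161,0,0],"roll":0},{"gripper":1,"xyz":[0.161,0,0],"roll":0},{"gripper":1,"xyz":[0.161,0,0.1],"roll":0},{"gripper":1,"xyz":[0.161,0,0.2],"roll":0},{"gripper":1,"xyz":[0.161,0,0.2],"roll":0},{"gripper":1,"xyz":[0.161,0,0.2],"roll":0},{"gripper":1,"xyz":[0.161,0,0.2],"roll":0},{"gripper":1,"xyz":[0.161,0,0.2],"roll":0}]'
python3 -c "
from h import *
s=get_state();print(s['grip_width'])
go(454.9,-39.4,180,0)"
```

```text
time: 47.4
ee_pos: [455.4, -64.9, 234.2]
eef_rot: [2.223, 2.217, -0.001]
force: [0.4, -0.5, -0.1]
grip_width: 63.4
grasp_force: 30.0
time: 48.07
ee_pos: [455.2, -39.3, 204.8]
eef_rot: [2.221, 2.22, 0.001]
force: [0.3, 0.2, -1.1]
grip_width: 63.6
grasp_force: 30.0
63.61454384329071
shift [-0.001 -0.002  0.165] roll -0.0002 cur [455.2 -39.3 204.8] toolY -0.0 q7 0.48
```

```bash

python3 -m jog '[{"gripper":1,"xyz":[0,-0.002,0.06],"roll":0},{"gripper":1,"xyz":[0,-0.002,0.12],"roll":0},{"gripper":1,"xyz":[0,-0.002,0.17],"roll":0},{"gripper":1,"xyz":[0,-0.002,0.17],"roll":0},{"gripper":1,"xyz":[0,-0.002,0.17],"roll":0},{"gripper":1,"xyz":[0,-0.002,0.17],"roll":0},{"gripper":1,"xyz":[0,-0.002,0.17],"roll":0},{"gripper":1,"xyz":[0,-0.002,0.17],"roll":0}]'
python3 -c "
from h import *
go(454.9,-39.4,147,0)"
```

```text
time: 48.73
ee_pos: [454.4, -38.4, 178.8]
eef_rot: [2.22, 2.222, 0.001]
force: [-0.5, 1.0, -0.6]
grip_width: 63.5
grasp_force: 30.0
shift [-0.007  0.003  0.212] roll 0.0002 cur [454.4 -38.4 178.8] toolY 0.0 q7 0.52
```

```bash

python3 -m jog '[{"gripper":1,"xyz":[-0.005,0.003,0.05],"roll":0},{"gripper":1,"xyz":[-0.005,0.003,0.1],"roll":0},{"gripper":1,"xyz":[-0.005,0.003,0.14],"roll":0},{"gripper":1,"xyz":[-0.005,0.003,0.17],"roll":0},{"gripper":1,"xyz":[-0.005,0.003,0.19],"roll":0},{"gripper":1,"xyz":[-0.005,0.003,0.21],"roll":0},{"gripper":1,"xyz":[-0.005,0.003,0.21],"roll":0},{"gripper":1,"xyz":[-0.005,0.003,0.21],"roll":0}]'
python3 -m jog '[{"gripper":1,"xyz":[0,0,0],"roll":0},{"gripper":1,"xyz":[0,0,0.004],"roll":0},{"gripper":1,"xyz":[0,0,0.008],"roll":0},{"gripper":1,"xyz":[0,0,0.01],"roll":0},{"gripper":1,"xyz":[0,0,0.01],"roll":0},{"gripper":1,"xyz":[0,0,0.01],"roll":0},{"gripper":1,"xyz":[0,0,0.01],"roll":0},{"gripper":1,"xyz":[0,0,0.01],"roll":0}]'
```

```text
time: 49.4
ee_pos: [454.6, -39.2, 147.0]
eef_rot: [-2.221, -2.222, 0.0]
force: [0.4, 0.2, -0.4]
grip_width: 63.5
grasp_force: 30.0
time: 50.07
ee_pos: [454.6, -39.1, 145.6]
eef_rot: [2.221, 2.222, 0.0]
force: [0.7, 0.5, -0.8]
grip_width: 63.3
grasp_force: 30.0
```

```bash

python3 -m jog '[{"gripper":1,"xyz":[0,0,0.004],"roll":0},{"gripper":1,"xyz":[0,0,0.008],"roll":0},{"gripper":1,"xyz":[0,0,0.01],"roll":0},{"gripper":1,"xyz":[0,0,0.01],"roll":0},{"gripper":1,"xyz":[0,0,0.01],"roll":0},{"gripper":1,"xyz":[0,0,0.01],"roll":0},{"gripper":1,"xyz":[0,0,0.01],"roll":0},{"gripper":1,"xyz":[0,0,0.01],"roll":0}]'
python3 -m jog '[{"gripper":0,"xyz":[0,0,0],"roll":0},{"gripper":0,"xyz":[0,0,0],"roll":0},{"gripper":0,"xyz":[0,0,0],"roll":0},{"gripper":0,"xyz":[0,0,0],"roll":0},{"gripper":0,"xyz":[0,0,0],"roll":0},{"gripper":0,"xyz":[0,0,-0.3],"roll":0},{"gripper":0,"xyz":[0,0,-0.6],"roll":0},{"gripper":0,"xyz":[0,0,-0.8],"roll":0}]'
python3 -m jog '[{"gripper":0,"xyz":[-1,0,-0.2],"roll":0},{"gripper":0,"xyz":[-1,0,-0.2],"roll":0},{"gripper":0,"xyz":[-1,0,-0.2],"roll":0},{"gripper":0,"xyz":[-1,0,-0.2],"roll":0},{"gripper":0,"xyz":[-1,0,-0.2],"roll":0},{"gripper":0,"xyz":[-1,0,-0.2],"roll":0},{"gripper":0,"xyz":[-1,0,-0.2],"roll":0},{"gripper":0,"xyz":[-1,0,-0.2],"roll":0}]'
python3 -m jog '[{"gripper":0,"xyz":[-1,0,0],"roll":0},{"gripper":0,"xyz":[-1,0,0],"roll":0},{"gripper":0,"xyz":[-1,0,0],"roll":0},{"gripper":0,"xyz":[-1,0,0],"roll":0},{"gripper":0,"xyz":[-1,0,0],"roll":0},{"gripper":0,"xyz":[-1,0,0],"roll":0},{"gripper":0,"xyz":[-1,0,0],"roll":0},{"gripper":0,"xyz":[-1,0,0],"roll":0}]'
python3 - <<'E'
from h import *
cups()
d=snapshot("scene")
cv2.imwrite("pics/s7.png",cv2.resize(d["pixels"][40:360,60:460,::-1],(750,600)))
E
```

```text
time: 50.73
ee_pos: [454.7, -39.2, 145.0]
eef_rot: [-2.221, -2.222, -0.002]
force: [-2.7, 0.6, 12.6]
grip_width: 63.6
grasp_force: 31.2
time: 51.4
ee_pos: [454.2, -39.7, 265.6]
eef_rot: [-2.222, -2.221, 0.003]
force: [0.7, 0.4, -0.3]
grip_width: 94.3
grasp_force: 0.0
time: 52.07
ee_pos: [454.7, -187.3, 293.4]
eef_rot: [-2.217, -2.223, -0.0]
force: [0.3, 0.2, -0.1]
grip_width: 94.3
grasp_force: 0.0
time: 52.73
ee_pos: [455.7, -336.5, 293.7]
eef_rot: [-2.216, -2.225, -0.002]
force: [-0.2, 1.0, 0.7]
grip_width: 94.3
grasp_force: 0.0
top 192 81.0 [570.1 -86.3  29.6] [61. 34. 69.]
top 345 171.0 [452.7 -39.8  29.8] [94. 91. 89.]
top 224 81.0 [ 431.1 -318.3   29.9] [71. 19. 17.]
scene 721 168.0 [454.  -41.3  29.8] [84. 82. 81.]
scene 355 79.0 [570.8 -88.1  29.6] [68. 38. 81.]
scene 402 78.0 [ 431.6 -320.2   29.7] [96. 24. 22.]
```

View pics/s7.png

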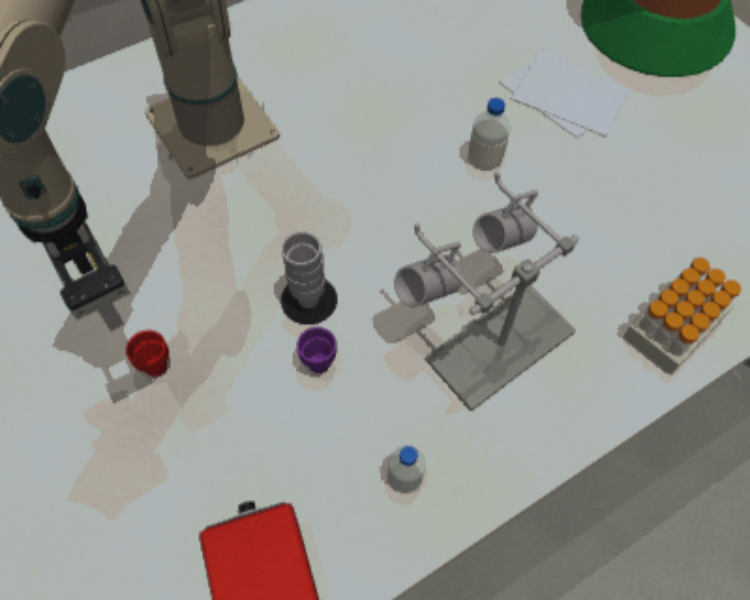

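The nested stack stands on the mat at (303,275) and both jugs hang at (425,280) and (505,228). No steel cup is left on the bench, and the bottles and the coloured cups have not moved. I'll let the swing settle, then hand in.

```bash

python3 -m jog '[{"gripper":0,"xyz":[0,0,0],"roll":0},{"gripper":0,"xyz":[0,0,0],"roll":0},{"gripper":0,"xyz":[0,0,0],"roll":0},{"gripper":0,"xyz":[0,0,0],"roll":0},{"gripper":0,"xyz":[0,0,0],"roll":0},{"gripper":0,"xyz":[0,0,0],"roll":0},{"gripper":0,"xyz":[0,0,0],"roll":0},{"gripper":0,"xyz":[0,0,0],"roll":0}]' >/dev/null
python3 - <<'E'
from h import *
import time
a=snapshot("scene")["pixels"].astype(int)
d0=np.load("pics/top0.npz")
for i in range(10): b=snapshot("scene")["pixels"].astype(int)
print("max motion px", (abs(a-b)[100:220,220:400].max(2)>40).sum())
print(job_done())
E
```

```text
max motion px 0
the job is handed in; nothing more can be done
None
```

I hung both jugs, one on each prong, nested the four steel cups fully home in one upright stack on the middle of the mat, and handed the job in; the cameras showed nothing moving and the bottles and coloured cups were left alone.

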